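# Tip back and lift out the grating of a downdraft sanding box

### The job

Open the small green downdraft sanding box so that it can be emptied: first take the sanding block off its grating and set it down flat on the bench. Then get the fingertips under the grating's front ledge and tip the grating back on its rear tongues until it stands up in the box's rear groove, clear of the two keepers, and lift it out and stand it square and centred, tongues down, fully home in the empty slot of the wooden rack. Leave the jar, the leather heel and the grey plate in the rack where they are.

Things in the scene. Friction and masses are not known exactly. Their poses are not given: they have to be found in the camera images.
- sanding_box: Green metal box fixed to the bench, 139 (its x) x 152 (its y) x 79 mm high; origin at the centre of its underside, +x to its rear; its front (-x) faces the middle of the bench, yaw 1.0 to 1.65 rad. Front wall: outer face at x = -69 mm, top at z = 62 mm. Side walls: inner faces at y = +-69 mm, tops at z = 70 mm. A hose stub sticks out 24 mm behind.
- rest_bar (a point): Middle of the upper rear edge of the box's cross bar (6 mm thick), 29 mm behind the box's origin, z = 62 mm. The grating rests on this bar and on the front wall and turns about this edge (along the box's y) when tipped back.
- keepers (a point): Midpoint between the front edges of the box's two keeper plates, 15 mm behind the rest bar's edge. They are 44 mm wide, centred at y = +-38 mm, z = 75 to 79 mm, reach forward from the rear wall and hold the grating's tongues down.
- groove (a point): Point on the floor of the box's rear groove, 35 mm behind the box's origin, z = 20 mm. The groove runs from the rest bar to the rear wall (33.5 mm).
- grating: Loose aluminium grating, about 0.25 kg: plate 120 (its x) x 130 (its y) x 10 mm, and two tongues 34 mm wide, 28 mm long, at y = +-38 mm, flat on beyond its rear (+x) edge. Origin: centre of the plate's underside; z: its upper side. Starts flat on the box, x and y along the box's, underside at 62 mm, tongues under the keepers; 6 mm lugs below it keep it from sliding to front or rear.
- grating_ledge (a point): Middle of the grating's front edge, mid-thickness, 60 mm before its origin. Flat, the front 22 mm overhang the box's front wall as a finger ledge, 62 mm clear below. Tipped past upright, the grating drops up to 8 mm onto its rear lugs and stays standing, leaning back 3 to 9 degrees, this edge uppermost near z = 0.17 m; there it can be pinched by its 10 mm thickness.
- grating_tongues (a point): Middle between the ends of the two tongues, mid-thickness, 88 mm behind the grating's origin; lowest when it stands. To leave the groove and pass the keepers and rear wall the grating must rise 55 mm.
- sanding_block: Wooden sanding block with a green patch on top, 58 mm (its x) x 95 mm (its y) x 33 mm high, origin at the centre of its underside; starts lying on the grating at any yaw. Bare bench for it lies between box and rack, round x = 0.43, y = -0.02 m (120 mm across); the old tools lying farther right and back there are fixed, up to 44 mm high.
- rack: Wooden rack fixed to the bench, 110 (its x) x 128 (its y) x 56 mm high, origin at the centre of its underside, yaw within 0.4 rad. Two slots run right through along its y (ribs 104 mm long), at x = -22 mm (front, empty) and +22 mm (rear, holds the grey plate): 16 mm wide from the floor at z = 12 mm up to 46 mm, 24 mm wide above that.
- free_slot (a point): Middle of the floor of the empty front slot, 22 mm before the rack's origin, z = 12 mm; x and y along the rack's.
- blank_plate: Loose grey plastic plate standing in the rear slot, 10 mm (x) x 120 mm (y) x 90 mm high; origin at the centre of its lower edge; its top is 102 mm above the bench. Stays where it is.
- cement_jar: Loose amber jar with a grey lid, 64 mm across, 99 mm high, standing at the far left, behind the sanding box; origin at the centre of its underside. Stays where it is.
- heel: Loose stacked leather heel, 62 x 66 x 24 mm, lying at the far left, behind the sanding box; origin at the centre of its underside. Stays where it is.

How it is judged:
By the outcome, as a careful person would: the job done as asked, in the order asked, and still so for the second after the job is handed in, with the robot touching nothing.
It also fails if it takes over 72 s, if anything falls off the work surface, if the arm or the gripper's body presses on something with over 40 N, if the wrist force passes 120 N, or if a joint passes its speed limit or range.

### The arm

A 6-joint arm with a two-finger parallel gripper is mounted at the origin on a cart in front of the work surface, level with it; the furniture and walls round the work are solid. World frame = base frame: x ahead of the robot, y to its left, z up, the work surface at z = 0. Lengths are in mm, angles in degrees, forces in N, time in s.
With the tool pointing down it reaches from about 350 to 850 mm from the base axis. Payload 8.1 kg.
Tool frame: the origin (TCP) lies at the very end of the fingers, on their centre line; the grasp point (between the pads) lies 19 mm behind it; z points along the fingers, y is the direction in which the jaws open and shut (so a half turn about z gives the same grasp; the last joint's range is limited). The gripper opens to 85 mm and grips with 20 to 120 N. Pads are 22 mm wide; open, the fingers measure 114 mm over their backs; the gripper's body (76 mm by 85 mm) begins 54 mm behind the grasp point. The pads swing forward as they close: fully open they stand 13 mm farther back than shut.
Start: joints at [64.492, 7.471, 85.268, -0, 87.261, -4.893], TCP at [211.231, 561.593, 231.292] pointing down, gripper open.
Joint ranges: [-169.43, 169.43], [-51.17, 129.36], [1.28, 143.12], [-76.62, 256.62], [0, 156.53], [-152.29, 152.29]. Speed limits (degrees/s): [136.94, 136.94, 159.86, 180, 180, 180].

### API

Orientations are given as [roll, pitch, yaw] about the fixed x, y, z axes, in that order (R = Rz(yaw) Ry(pitch) Rx(roll)).
In Python, from bench import sensors, viewer, job gives the robot as it stands.
- The arm moves only by the shell command python3 -m pendant 'ROWS' [FORCE]. ROWS is JSON, one flat list of numbers, 5 for each row, row after row: the shift along the world's x, y, z in mm, then the turn about the world's z in rad, then the finger opening in mm, from 0 to 85.4. In form: [x, y, z, twist, hand, x, y, z, twist, hand, ...]. A call has 1 to 12 rows; each row shifts and turns the pose as measured when the row begins; what a row does not reach is not made up. A row lasts 1/12 s, in which the tool goes at most 41.7 mm and 7.16 degrees, less where a joint would pass 70% of its speed; a pose out of reach is approached as far as the arm can. A call with a gripper value outside its range is refused whole. The fingers move at their own pace and stop on an object; FORCE is the grip in N (left out, the last holds). Time passes only in rows, so rows that do not move let the fingers close. It gives the time, the measured TCP pose, the force and the opening at its end, in the units of the state.
- sensors.sense(): the state, without advancing time (a new reading comes with each control period).
- viewer.snapshot(name): name is "scene" or "top" or "wrist"; returns a dict with "frame" (400x640x3 uint8, blue, green, red), "z_map" (400x640 float32, mm along the optical axis (not along the pixel's ray), 0 where there is no reading), "fx", "fy", "cx", "cy" (pixels), "view" (4x4, takes a point from world to camera coordinates). Camera axes: x right, y down, z forward; pixel columns grow to the right and rows downward; lengths in mm; the calibration is good to about 2 mm. A picture is of the moment at which its call begins.
- job.hand_in(): hands the job in, once; it reports no verdict.
The state is a dict: "time": time; "joint_pos": joint angles; "qd": joint speeds; "joint_efforts": joint torques, N m; "tool_pos": TCP position; "tcp_rot": TCP orientation; "ft_force": force on the tool from outside, world axes, zero at the start; "wrist_torque": the same for the moment, N m; "finger_gap": finger opening in mm.
Only numpy, scipy, OpenCV 4.12 (cv2) and the standard library are available. Lean on these libraries where they do the work, as an engineer would, in place of code of your own. Each camera call takes 0.05 s, during which the arm holds its last target.

## Working session

There is one attempt and no reset: what is moved stays moved. The work goes in short steps, Python scripts to look and compute and a shell command to move; the robot and the scene stay as the last step left them, time stands still between calls to the robot, and variables do not carry over. Pictures are saved under pics/ and viewed, and the job is handed in when it is done.

```bash
ls; mkdir -p pics; python3 - <<'E'
from bench import sensors, viewer
import cv2
print(sensors.sense())
for n in ["scene","top","wrist"]:
    s=viewer.snapshot(n); cv2.imwrite(f"pics/a_{n}.png",s["frame"]); print(n,s["fx"],s["fy"],s["cx"],s["cy"],s["view"].round(3).tolist() if hasattr(s["view"],"round") else s["view"])
E
```

```text
pics
{'time': 0.0, 'joint_pos': array([ 6.44919536e+01,  7.51519808e+00,  8.53288388e+01, -1.10121696e-03,
        8.72611272e+01, -4.89419269e+00]), 'qd': array([-0.00081312, -0.00976146, -0.041066  ,  0.07618553,  0.04942201,
       -0.03045912]), 'joint_efforts': array([ 3.02350876e-03, -5.69414341e+01, -5.00545835e+01,  2.69063403e-04,
        1.44531287e-02, -5.25624625e-05]), 'tool_pos': array([211.00267531, 561.09361697, 230.24770999]), 'tcp_rot': array([-1.79895126e+02, -7.87631299e-03,  1.59386193e+02]), 'ft_force': array([ 0.64031809, -0.14267079,  0.6491336 ]), 'wrist_torque': array([ 0.01412103, -0.01896745,  0.05425537]), 'finger_gap': 85.56556597940964}
scene 467.47517779389216 467.47517779389216 316.6945213625857 198.7701720491656 [[0.614, -0.789, 0.017, -257.688], [-0.399, -0.328, -0.856, 272.931], [0.681, 0.519, -0.516, 853.347], [0.0, 0.0, 0.0, 1.0]]
top 386.2370054662766 386.2370054662766 317.87551269732154 192.90404107242085 [[0.016, -1.0, 0.005, 33.798], [-0.995, -0.016, -0.099, 496.284], [0.099, -0.003, -0.995, 1023.162], [0.0, 0.0, 0.0, 1.0]]
wrist 284.7243300344084 284.7243300344084 322.17412838741853 198.83880365056464 [[0.351, 0.936, -0.002, -599.767], [0.898, -0.336, 0.283, -37.995], [0.264, -0.101, -0.959, 378.805], [0.0, 0.0, 0.0, 1.0]]
```

View pics/a_scene.png

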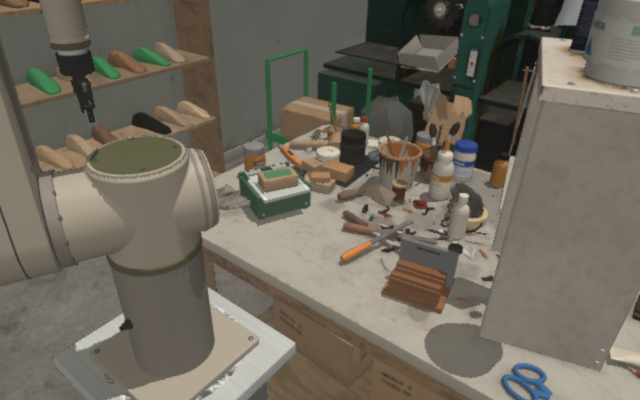

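View pics/a_top.png

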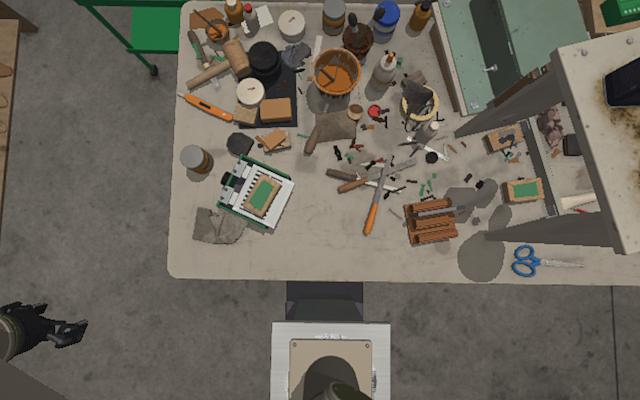

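View pics/a_wrist.png

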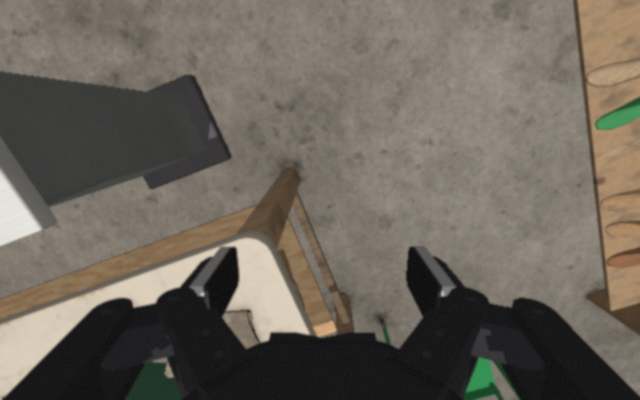

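```bash
cat > h.py <<'E'
from bench import sensors, viewer
import cv2, numpy as np
def snap(n):
    s=viewer.snapshot(n); s["V"]=np.array(s["view"]); return s
def cloud(s):
    h,w=s["z_map"].shape; u,v=np.meshgrid(np.arange(w),np.arange(h)); z=s["z_map"].astype(float)
    P=np.stack([(u-s["cx"])/s["fx"]*z,(v-s["cy"])/s["fy"]*z,z],-1)
    R,t=s["V"][:3,:3],s["V"][:3,3]
    W=(P-t)@R; W[z<=0]=np.nan; return W
def ray(s,u,v,zw):
    R,t=s["V"][:3,:3],s["V"][:3,3]
    d=np.array([(u-s["cx"])/s["fx"],(v-s["cy"])/s["fy"],1.])@R; c=-t@R
    return c+d*(zw-c[2])/d[2]
def crop(s,x0,y0,x1,y1,k,name):
    cv2.imwrite("pics/"+name,cv2.resize(s["frame"][y0:y1,x0:x1],None,fx=k,fy=k,interpolation=cv2.INTER_CUBIC))
E
python3 - <<'E'
from h import *
s=snap("top"); crop(s,170,130,310,260,5,"b1.png"); crop(s,390,180,480,260,6,"b2.png")
W=cloud(s)
for n,(x0,y0,x1,y1) in dict(box=(210,145,300,240),rack=(395,190,465,250)).items():
    w=W[y0:y1,x0:x1]; h=w[...,2]
    print(n); 
    for lo,hi in ((45,57),(58,66),(67,74),(75,84),(95,112)):
        m=(h>lo)&(h<hi); q=w[m]
        if len(q)>15:
            r=cv2.minAreaRect(q[:,:2].astype(np.float32)); print(lo,hi,len(q),np.round(r[0],1),np.round(r[1],1),round(r[2],1),np.median(q[:,2]).round(1))
E
```

```text
box
45 57 165 [501.4 223. ] [163.  254.1] 65.9 51.2
58 66 74 [493.8 211.1] [180.6 145.2] 64.5 62.5
67 74 1480 [490.3 199.1] [154.1 151.9] 66.2 71.6
75 84 529 [492.  202.8] [159.8 150.5] 66.1 78.9
95 112 881 [482.4 184.5] [58.4 94.6] 60.9 104.6
rack
45 57 843 [ 427.1 -263.7] [103.9 107.8] 10.5 53.6
58 66 131 [ 427.5 -262.8] [ 93.4 104.6] 10.9 58.8
95 112 191 [ 449.8 -265.9] [  9.9 119.7] 10.3 101.9
```

```bash
python3 - <<'E'
from h import *
# sanding block green patch / top
s=snap("top"); W=cloud(s)
w=W[145:240,210:300]; q=w[(w[...,2]>90)&(w[...,2]<125)]
r=cv2.minAreaRect(q[:,:2].astype(np.float32)); print(len(q),r,np.median(q[:,2]))
hsv=cv2.cvtColor(s["frame"],cv2.COLOR_BGR2HSV)
m=((hsv[...,0]>40)&(hsv[...,0]<90)&(hsv[...,1]>80)&(W[...,2]>90)&(W[...,2]<125)); m[:, :210]=0;m[:,300:]=0
q=W[m]; print(m.sum(),cv2.minAreaRect(q[:,:2].astype(np.float32)),np.median(q[:,2]))
E
```

```text
889 ((482.4195251464844, 184.43283081054688), (57.97324752807617, 94.80400848388672), 60.60340881347656) 104.56628877460115
353 ((480.79364013671875, 183.37228393554688), (34.94987487792969, 68.16492462158203), 59.017738342285156) 105.03038053910458
```

View pics/b1.png

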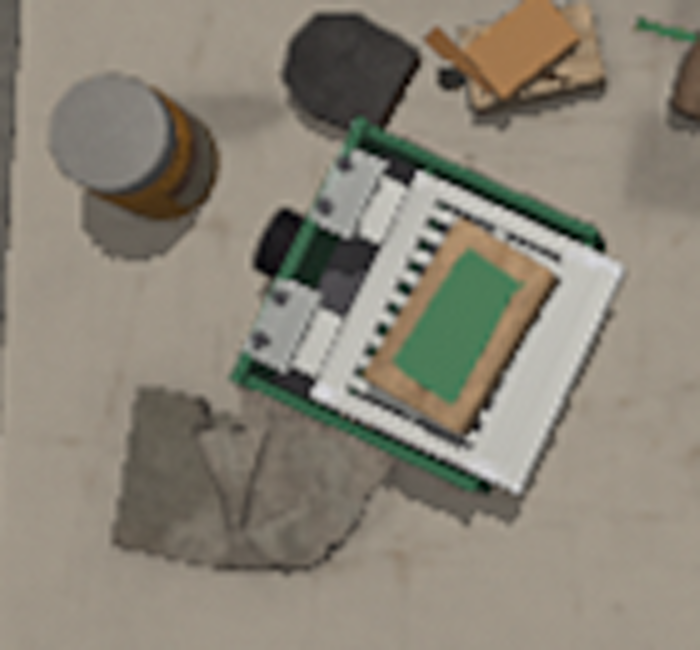

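View pics/b2.png

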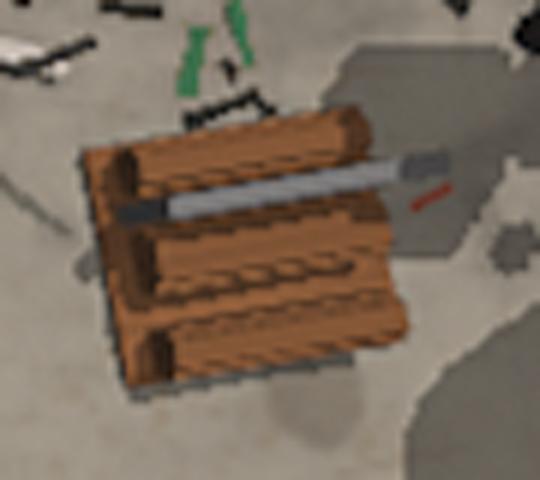

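```bash
python3 -m pendant '[22,-32,2,0,85, 22,-32,2,0,85, 22,-32,2,-0.03,85, 22,-32,2,-0.03,85, 22,-32,2,-0.03,85, 22,-32,2,-0.03,85, 22,-32,2,-0.03,85, 22,-32,2,0,85, 22,-32,2,0,85, 22,-32,2,0,85, 20,-25,0,0,85, 0,0,0,0,85]' 40; python3 - <<'E'
from h import *
s=snap("wrist"); cv2.imwrite("pics/c1.png",s["frame"])
st=sensors.sense(); print(st["tool_pos"],st["tcp_rot"],st["ft_force"])
E
```

```text
time: 1.25
tool_pos: [454.7, 199.5, 249.3]
tcp_rot: [-179.9, 0.1, 150.8]
ft_force: [0.2, 0.3, 0.2]
finger_gap: 84.9
[453.5525708  201.17409044 249.31615425] [-1.79883270e+02 -2.28879955e-02  1.50818432e+02] [-0.09697373  0.83348119 -0.63823492]
```

View pics/c1.png

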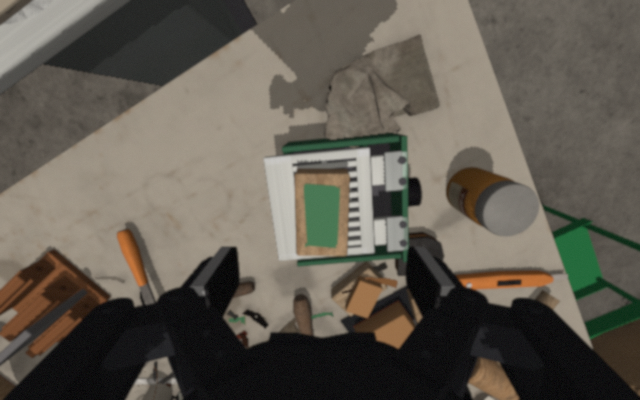

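```bash
python3 - <<'E'
from h import *
s=snap("wrist"); W=cloud(s); hsv=cv2.cvtColor(s["frame"],cv2.COLOR_BGR2HSV)
roi=np.zeros(W.shape[:2],bool); roi[125:275,255:425]=1
def rect(m,n):
    q=W[m&roi]; print(n,len(q),[np.round(v,1) for v in cv2.minAreaRect(q[:,:2].astype(np.float32))],np.median(q[:,2]).round(1))
    return q
Z=W[...,2]
rect((Z>98)&(Z<112),"block")
g=((Z>68)&(Z<76)&(hsv[...,1]<50)&(hsv[...,2]>120))
rect(g,"grating white")
gr=(hsv[...,0]>60)&(hsv[...,0]<95)&(hsv[...,1]>90)&(Z>55)&(Z<90)
rect(gr,"green walls")
a=np.radians(66.2);ex=np.array([np.cos(a),np.sin(a)]);ey=np.array([-ex[1],ex[0]])
for nm,m in(("g",g),("gr",gr)):
    q=W[m&roi][:,:2]; print(nm,np.percentile(q@ex,[0,1,99,100]).round(1),np.percentile(q@ey,[0,1,99,100]).round(1))
s=snap("top"); W=cloud(s); Z=W[...,2];hsv=cv2.cvtColor(s["frame"],cv2.COLOR_BGR2HSV);roi[:]=0;roi[140:245,205:305]=1
E
```

```text
block 4409 [array([483. , 183.6]), array([58.1, 93.5]), np.float64(60.8)] 104.2
grating white 5836 [array([492. , 187.2]), array([135.6, 141.9]), np.float64(66.2)] 71.9
green walls 1610 [array([497.8, 214.6]), array([143.3, 150.3]), np.float64(66.2)] 69.7
g [302.1 303.2 436.4 437.7] [-445.6 -432.2 -304.4 -303.7]
gr [325.6 328.1 461.  468.9] [-444.1 -442.8 -293.8 -293.7]
```

```bash
python3 -m pendant '[15,-8,-20,0,85, 14,-8,-38,0,85, 0,0,-38,0,85, 0,0,-30,0,85, 0,0,0,0,85]' 40
```

```text
time: 1.82
tool_pos: [480.4, 194.6, 123.1]
tcp_rot: [179.6, 0.2, 151.5]
ft_force: [-1.1, -0.1, -0.7]
finger_gap: 84.7
```

```bash
python3 -m pendant '[2,-10,-4,-0.01,85, 0,0,0,0,85, 0,0,0,0,85]' 40; python3 -c "
from h import *
st=sensors.sense(); print(st['tool_pos'],st['tcp_rot'])
s=snap('scene'); crop(s,220,130,340,230,6,'c2.png')"
```

```text
time: 2.07
tool_pos: [480.9, 186.8, 120.4]
tcp_rot: [179.7, 0.1, 151.2]
ft_force: [0.0, -0.3, -0.3]
finger_gap: 84.6
[480.86208467 186.78422432 120.35623585] [1.79656444e+02 7.12716279e-02 1.51165651e+02]
```

View pics/c2.png

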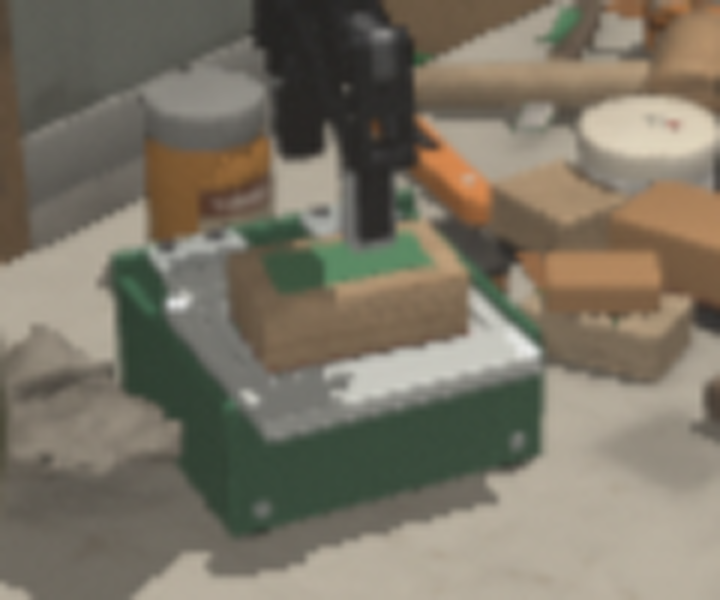

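```bash
python3 - <<'E'
from h import *
s=snap("scene")
def pj(p):
    q=s["V"]@np.r_[p,1]; return (s["fx"]*q[0]/q[2]+s["cx"]-220)*6,(s["fy"]*q[1]/q[2]+s["cy"]-130)*6
t=np.array([481,186.8,120]); d=np.array([np.cos(np.radians(61)),np.sin(np.radians(61)),0])
print(pj(t+50*d),pj(t-50*d),pj(t),pj(np.array([483,183.8,105])), pj(np.array([483,183.8,72])))
E
```

```text
(np.float64(295.01668914080847), np.float64(173.65208753587837)) (np.float64(369.6546783535101), np.float64(272.1916463818191)) (np.float64(331.1324511648072), np.float64(221.33331923530062)) (np.float64(340.33832246891586), np.float64(252.38450908700696)) (np.float64(342.38990590249614), np.float64(318.4706421119001))
```

```bash
python3 -m pendant '[2,-3,-20,-0.006,85, 0,0,-24,0,85, 0,0,0,0,85, 0,0,0,0,85]' 40
```

```text
time: 2.5
tool_pos: [489.4, 185.8, 84.8]
tcp_rot: [179.0, 0.7, 150.8]
ft_force: [0.3, 0.5, 0.4]
finger_gap: 85.1
```

```bash
python3 -m pendant '[0,0,0,0,85, 0,0,0,0,85]' 40;  python3 -m pendant '[0,0,0,0,85]' 40
```

```text
time: 2.67
tool_pos: [490.7, 186.4, 87.9]
tcp_rot: [178.9, 0.8, 150.8]
ft_force: [0.3, -1.1, 0.4]
finger_gap: 85.2
time: 2.75
tool_pos: [491.6, 186.7, 89.5]
tcp_rot: [178.8, 0.9, 150.8]
ft_force: [0.8, 0.7, 0.1]
finger_gap: 84.9
```

```bash
python3 - <<'E'
from h import *
for i in range(3):
    st=sensors.sense(); print(st['time'],st['tool_pos'].round(1),st['tcp_rot'].round(2),st['joint_pos'].round(2),st['qd'].round(2),st['ft_force'].round(1)); s=snap('scene')
crop(s,220,130,340,230,6,'c3.png')
E
```

```text
2.75 [491.6 186.7  89.5] [178.81   0.93 150.83] [ 15.06   1.23 107.16   0.22  70.12 -45.85] [ 0.08 -1.04 -1.1   0.05  0.65  0.02] [0.8 0.7 0.1]
2.8 [491.8 186.7  89.7] [178.78   0.96 150.83] [ 15.06   1.22 107.14   0.22  70.11 -45.85] [-0.01  0.13  0.33  0.08 -0.52 -0.03] [0.  0.8 0.1]
2.85 [491.7 186.6  89.4] [178.8    0.95 150.83] [ 15.05   1.23 107.16   0.22  70.09 -45.86] [ 0.03  0.48  0.6  -0.11 -0.28 -0.04] [-0.6  0.1 -0.6]
```

View pics/c3.png

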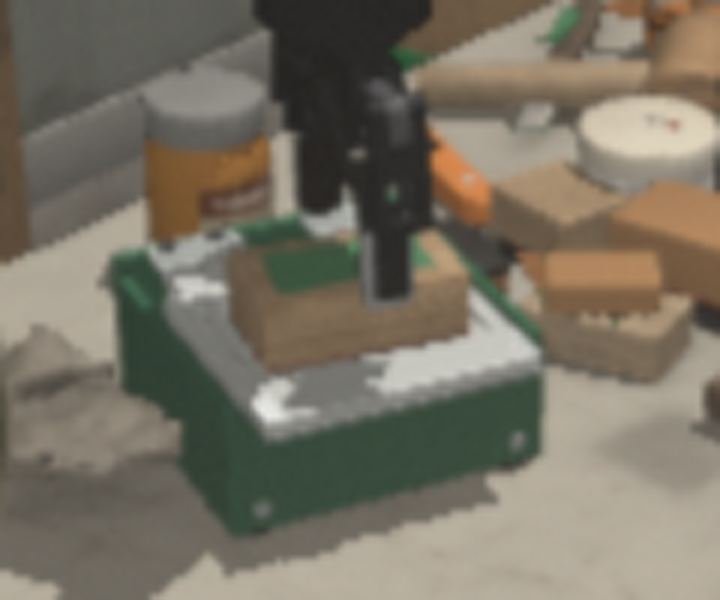

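```bash
python3 -m pendant '[-4,-1,-5,0,85, -4,-1,-5,0,85, -2,-1,-4,0,85, 0,0,-1,0,85]' 40; python3 -c "
from h import *
st=sensors.sense(); print(st['tool_pos'],st['tcp_rot'])"
```

```text
time: 3.23
tool_pos: [480.5, 183.3, 73.2]
tcp_rot: [178.8, 0.9, 150.8]
ft_force: [-0.6, 0.0, -0.8]
finger_gap: 85.2
[480.53135146 183.33725199  73.15534492] [178.7919683    0.94705351 150.83314266]
```

```bash
python3 -m pendant '[2,0,3,0,85, 0,0,0,0,56, 0,0,0,0,50, 0,0,0,0,50, 0,0,0,0,50, 0,0,0,0,50]' 40; python3 -c "
from h import *
st=sensors.sense(); print(st['tool_pos'],st['tcp_rot'],st['ft_force'])"
```

```text
time: 3.73
tool_pos: [482.1, 183.2, 75.9]
tcp_rot: [178.8, 0.9, 150.8]
ft_force: [-0.4, 0.6, -1.6]
finger_gap: 57.3
[482.13538151 183.17248966  75.86026772] [178.84368639   0.8880901  150.83113015] [-0.40986332  0.55317801 -1.63499029]
```

```bash
python3 -m pendant '[0,0,10,0,50, 0,0,20,0,50, 0,0,25,0,50, -4,-15,15,0,50, -8,-28,0,0,50, -8,-32,0,0,50, -8,-32,0,0,50, -8,-32,0,0,50, -8,-28,0,0,50, -5,-18,0,0,50, 0,-8,0,0,50, 0,0,0,0,50]'; python3 -c "
from h import *
st=sensors.sense(); print(st['tool_pos'],st['tcp_rot'])
s=snap('top'); crop(s,200,130,440,270,3,'d1.png');s=snap('scene'); crop(s,220,130,420,270,4,'d2.png')"
```

```text
time: 4.73
tool_pos: [429.8, -16.7, 156.6]
tcp_rot: [178.8, 1.2, 151.1]
ft_force: [-0.3, 0.6, -1.9]
finger_gap: 57.4
[429.83985804 -16.65113676 156.5500272 ] [178.81566482   1.18697319 151.0734532 ]
```

View pics/d1.png

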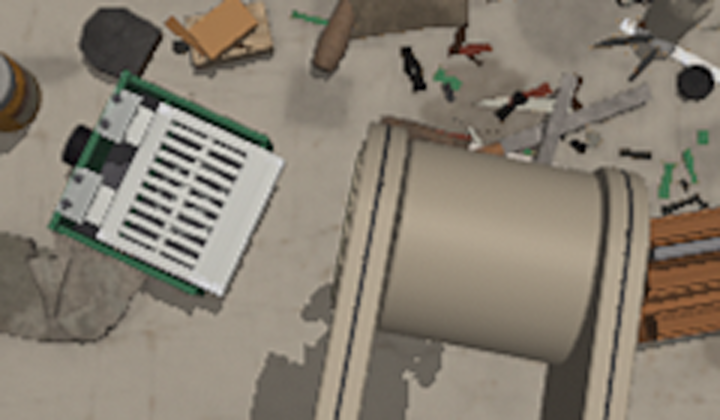

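View pics/d2.png

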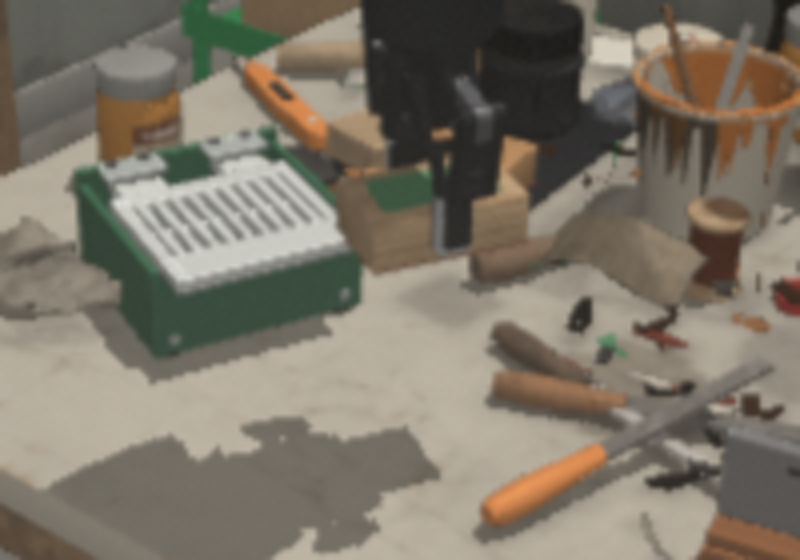

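```bash
python3 -m pendant '[-2,2,-25,0,50, -2,0,-28,0,50, 0,0,-25,0,50, 0,0,-18,0,50, 0,0,-14,0,50, 0,0,-8,0,50, 0,0,-2,0,50]'; python3 -c "
from h import *
st=sensors.sense(); print(st['tool_pos'],st['tcp_rot'])"
```

```text
time: 5.42
tool_pos: [429.6, -4.1, 34.6]
tcp_rot: [178.5, 1.4, 151.6]
ft_force: [-0.4, 0.4, -1.8]
finger_gap: 57.4
[429.6480046   -4.13129947  34.64458175] [178.47972191   1.37567868 151.64608231]
```

```bash
python3 -m pendant '[-1,-6,-10,0,50, 0,-4,-8,0,50, 0,-2,-5,0,50, 0,0,-2,0,50]'; python3 -c "
from h import *
st=sensors.sense(); print(st['tool_pos'],st['tcp_rot'])"
```

```text
time: 5.75
tool_pos: [430.6, -15.7, 9.3]
tcp_rot: [178.4, 1.5, 151.8]
ft_force: [-0.2, 0.2, -1.7]
finger_gap: 57.4
[430.56418351 -15.65884906   9.27719114] [178.41525874   1.50311627 151.83831164]
```

```bash
for i in 1 2 3; do python3 -m pendant '[0,0,-1.5,0,50]' | grep -E "pos|force"; done
```

```text
tool_pos: [430.8, -16.0, 7.7]
ft_force: [-0.4, 0.5, -1.1]
tool_pos: [431.1, -16.2, 6.4]
ft_force: [-0.1, -0.6, -1.3]
tool_pos: [431.5, -16.4, 5.1]
ft_force: [-0.8, -0.1, -0.8]
```

```bash
for i in 1 2; do python3 -m pendant '[0,0,-1.5,0,50]' | grep -E "pos|force"; done; python3 -m pendant '[0,0,0,0,70, 0,0,0,0,85, 0,0,0,0,85]'; python3 -c "
from h import *
st=sensors.sense(); print(st['tool_pos'],st['tcp_rot'])"
```

```text
tool_pos: [431.9, -16.5, 3.9]
ft_force: [-1.0, 0.5, 5.0]
tool_pos: [432.0, -16.6, 3.6]
ft_force: [-16.5, 3.5, 34.4]
time: 6.42
tool_pos: [433.6, -16.8, 5.1]
tcp_rot: [178.3, 1.7, 151.7]
ft_force: [-0.2, -0.4, -0.1]
finger_gap: 84.9
[433.5976327  -16.82904181   5.14846702] [178.33223273   1.74817739 151.71387527]
```

```bash
python3 -m pendant '[-1,0,15,0,85, 0,0,30,0,85, 0,0,35,0,85, 0,0,35,-0.12,85, 0,0,35,-0.12,85, 0,0,20,-0.12,85, 0,10,10,-0.12,85, 2,18,0,-0.12,85, 2,18,0,-0.12,85, 2,18,0,-0.12,85, 2,18,0,-0.12,85, 2,18,0,-0.12,85]'; python3 -c "
from h import *
st=sensors.sense(); print(st['tool_pos'],st['tcp_rot'])
s=snap('scene'); crop(s,220,130,420,270,4,'e1.png'); s=snap('wrist'); cv2.imwrite('pics/e2.png',s['frame'])"
```

```text
time: 7.42
tool_pos: [441.6, 84.7, 197.4]
tcp_rot: [177.4, 1.6, 87.6]
ft_force: [-0.7, 0.2, -0.3]
finger_gap: 85.1
[441.57606855  84.73813133 197.41471021] [177.44417789   1.57396345  87.59686563]
```

View pics/e1.png

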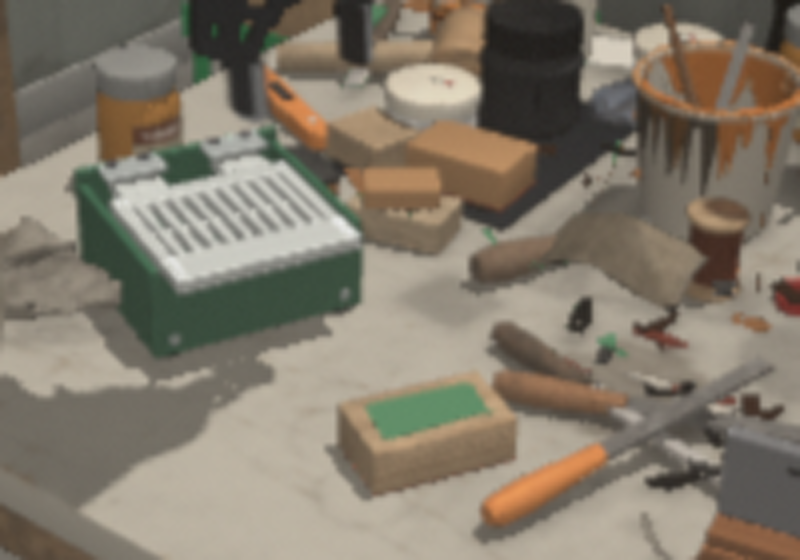

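View pics/e2.png

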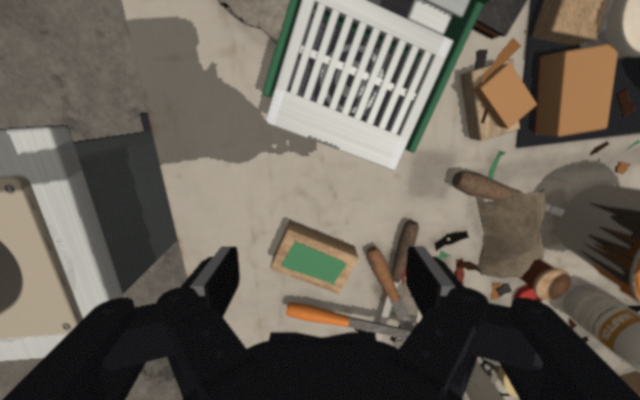

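```bash
python3 - <<'E'
from h import *
s=snap("wrist"); W=cloud(s); hsv=cv2.cvtColor(s["frame"],cv2.COLOR_BGR2HSV); Z=W[...,2]
m=(Z>66)&(Z<77)&(hsv[...,1]<50)&(hsv[...,2]>120); m[170:]=0
q=W[m]; r=cv2.minAreaRect(q[:,:2].astype(np.float32)); print(r,np.median(q[:,2]))
a=np.radians(66.2);ex=np.array([np.cos(a),np.sin(a)]);ey=np.array([-ex[1],ex[0]])
A=q[:,:2]@ex;B=q[:,:2]@ey
print(np.percentile(A,[0,.5,99,100]).round(1))
f=A<A.min()+25; print(np.percentile(B[f],[0,1,99,100]).round(1), np.percentile(B,[0,100]))
# front edge line fit
bins=np.arange(-425,-310,8); pts=[(b+4,A[(B>b)&(B<b+8)].min()) for b in bins if ((B>b)&(B<b+8)).sum()>3]
print(np.polyfit(*np.array(pts).T,1), pts[len(pts)//2], Z[m].std())
E
```

```text
((493.9891357421875, 189.94253540039062), (141.8295440673828, 142.30979919433594), 66.30717468261719) 71.70107542663044
[302.2 302.9 434.2 444.1]
[-445.1 -432.3 -305.8 -304.5] [-446.49940415 -304.24326755]
[-1.45646248e-03  3.01786424e+02] (np.int64(-365), np.float64(302.46331034013247)) 1.1425797990767148
```

```bash
python3 -m pendant '[0,0,-10,-0.1,85, 0,0,-20,-0.1,85, 1,3,-20,-0.09,85, 1,3,-20,-0.06,85, 0,2,-18,0,85, 0,0,-14,0,85, 0,0,-8,0,85, 0,0,-3,0,85]'; python3 -c "
from h import *
st=sensors.sense(); print(st['tool_pos'],st['tcp_rot'])"
```

```text
time: 8.23
tool_pos: [444.5, 87.3, 81.6]
tcp_rot: [177.2, 1.7, 68.8]
ft_force: [-0.7, -0.1, 0.2]
finger_gap: 84.8
[444.54421217  87.3210098   81.60855382] [177.17627159   1.70223603  68.80005425]
```

```bash
python3 -m pendant '[0,2,-12,-0.02,85, 0,2,-12,-0.02,85, 0,2,-10,-0.005,85, 0,2,-6,0,85, 0,1,-3,0,85]'; python3 -c "
from h import *
st=sensors.sense(); print(st['tool_pos'],st['tcp_rot'])
p=st['tool_pos'];a=np.radians(66.2);print(p[0]*np.cos(a)+p[1]*np.sin(a),-p[0]*np.sin(a)+p[1]*np.cos(a))
s=snap('scene'); crop(s,220,130,340,230,6,'e3.png')"
```

```text
time: 8.65
tool_pos: [446.3, 94.8, 38.1]
tcp_rot: [177.0, 1.7, 66.4]
ft_force: [-0.4, -0.5, 0.7]
finger_gap: 85.2
[446.26382305  94.81321241  38.06841917] [177.0113861    1.65470197  66.35250692]
266.8379320537614 -370.05197341153985
```

View pics/e3.png

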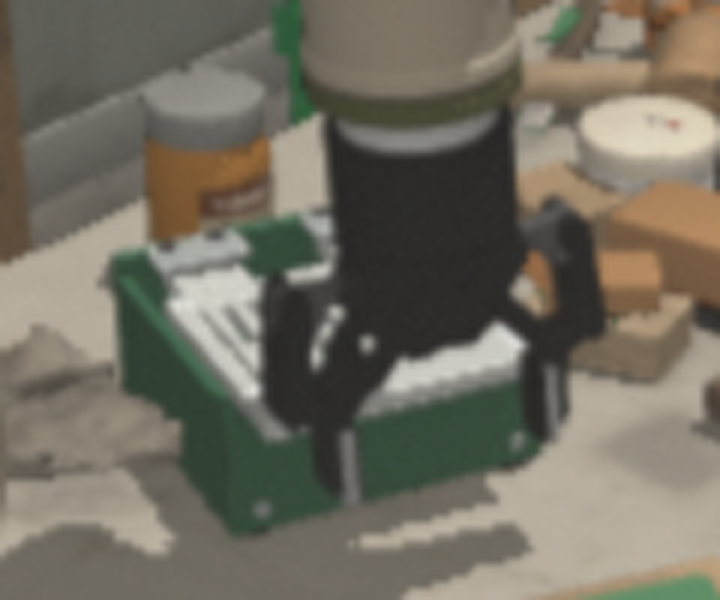

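```bash
cat > st.py <<'E'
from h import *
st=sensors.sense(); p=st['tool_pos'];a=np.radians(66.2);c,s=np.cos(a),np.sin(a);f=st['ft_force']
r=np.radians(st['tcp_rot']); from scipy.spatial.transform import Rotation as R
z=R.from_euler('xyz',r).as_matrix()[:,2]
print("ex %.1f ey %.1f z %.1f yaw %.1f | F ex %.1f ey %.1f z %.1f | tilt ex %.2f ey %.2f"%(p[0]*c+p[1]*s,-p[0]*s+p[1]*c,p[2],st['tcp_rot'][2],f[0]*c+f[1]*s,-f[0]*s+f[1]*c,f[2],np.degrees(z[0]*c+z[1]*s),np.degrees(-z[0]*s+z[1]*c)),"t",st['time'],"gap",st['finger_gap'].round(1))
E
python3 -m pendant '[3,8,0,0,85, 3,7,0,0,85]' >/dev/null; python3 st.py;python3 -m pendant '[1.4,3,0,0,85]' >/dev/null; python3 st.py;python3 -m pendant '[0.8,1.8,0,0,85]' >/dev/null; python3 st.py
```

```text
Traceback (most recent call last):
  File "st.py", line 5, in <module>
    print("ex %.1f ey %.1f z %.1f yaw %.1f | F ex %.1f ey %.1f z %.1f | tilt ex %.2f ey %.2f"%(p[0]*c+p[1]*s,-p[0]*s+p[1]*c,p[2],st['tcp_rot'][2],f[0]*c+f[1]*s,-f[0]*s+f[1]*c,f[2],np.degrees(z[0]*c+z[1]*s),np.degrees(-z[0]*s+z[1]*c)),"t",st['time'],"gap",st['finger_gap'].round(1))
                                                                                                                                                                                                                                                               ^^^^^^^^^^^^^^^^^^^^^^
AttributeError: 'float' object has no attribute 'round'
Traceback (most recent call last):
  File "st.py", line 5, in <module>
    print("ex %.1f ey %.1f z %.1f yaw %.1f | F ex %.1f ey %.1f z %.1f | tilt ex %.2f ey %.2f"%(p[0]*c+p[1]*s,-p[0]*s+p[1]*c,p[2],st['tcp_rot'][2],f[0]*c+f[1]*s,-f[0]*s+f[1]*c,f[2],np.degrees(z[0]*c+z[1]*s),np.degrees(-z[0]*s+z[1]*c)),"t",st['time'],"gap",st['finger_gap'].round(1))
                                                            
[... 260 characters left out ...]
ibute 'round'
Traceback (most recent call last):
  File "st.py", line 5, in <module>
    print("ex %.1f ey %.1f z %.1f yaw %.1f | F ex %.1f ey %.1f z %.1f | tilt ex %.2f ey %.2f"%(p[0]*c+p[1]*s,-p[0]*s+p[1]*c,p[2],st['tcp_rot'][2],f[0]*c+f[1]*s,-f[0]*s+f[1]*c,f[2],np.degrees(z[0]*c+z[1]*s),np.degrees(-z[0]*s+z[1]*c)),"t",st['time'],"gap",st['finger_gap'].round(1))
                                                                                                                                                                                                                                                               ^^^^^^^^^^^^^^^^^^^^^^
AttributeError: 'float' object has no attribute 'round'
```

```bash
sed -i "s/st\['finger_gap'\].round(1)/round(st['finger_gap'],1)/" st.py; python3 st.py
```

```text
ex 290.8 ey -369.9 z 39.0 yaw 66.4 | F ex -1.8 ey -0.4 z -0.0 | tilt ex -1.61 ey -3.04 t 9.0333 gap 85.1
```

```bash
python3 -m pendant '[0.8,1.8,0,0,85]' >/dev/null; python3 st.py;python3 -m pendant '[0.8,1.8,1,0,85]' >/dev/null; python3 st.py;python3 -m pendant '[0.8,1.8,2,0,85]' >/dev/null; python3 st.py
```

```text
ex 291.2 ey -369.6 z 38.9 yaw 66.4 | F ex -25.3 ey 1.7 z 9.3 | tilt ex -1.87 ey -2.98 t 9.1167 gap 85.2
ex 290.9 ey -369.3 z 39.4 yaw 66.4 | F ex -16.3 ey -3.7 z -0.3 | tilt ex -2.18 ey -2.91 t 9.2 gap 84.8
ex 290.8 ey -369.2 z 40.9 yaw 66.4 | F ex -11.3 ey -3.4 z 0.5 | tilt ex -2.45 ey -2.86 t 9.2833 gap 84.8
```

```bash
python3 -m pendant '[0.8,1.8,4,0,85]' >/dev/null; python3 st.py;python3 -m pendant '[0.8,1.8,4,0,85]' >/dev/null; python3 st.py;python3 -m pendant '[0.8,1.8,4,0,85]' >/dev/null; python3 st.py; python3 -c "
from h import *
s=snap('scene'); crop(s,220,130,340,230,6,'e4.png')"
```

```text
ex 290.9 ey -369.2 z 44.3 yaw 66.4 | F ex -8.5 ey -2.2 z -0.5 | tilt ex -2.68 ey -2.82 t 9.3667 gap 84.7
ex 291.3 ey -369.2 z 48.1 yaw 66.3 | F ex -8.8 ey -1.1 z -0.0 | tilt ex -2.88 ey -2.79 t 9.45 gap 85.3
ex 291.7 ey -369.2 z 51.9 yaw 66.3 | F ex -8.3 ey -1.5 z -0.2 | tilt ex -3.08 ey -2.75 t 9.5333 gap 85.1
```

View pics/e4.png

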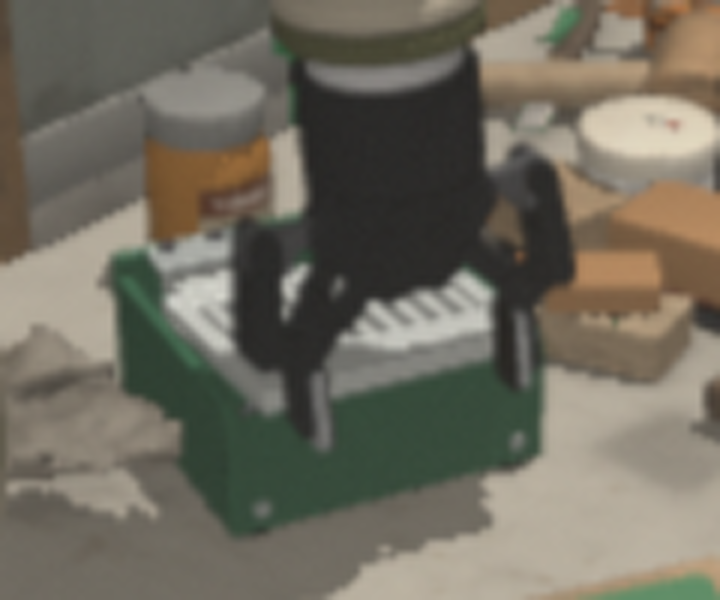

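```bash
python3 -m pendant '[0.8,2,7,0,85,0.8,2.2,8,0,85]' >/dev/null; python3 st.py;python3 -m pendant '[1.2,2.8,8,0,85,1.2,2.8,8,0,85]' >/dev/null; python3 st.py; python3 -c "
from h import *
s=snap('scene'); crop(s,220,130,340,230,6,'e5.png')"
```

```text
ex 294.1 ey -368.6 z 66.6 yaw 66.3 | F ex -2.8 ey -2.4 z -0.7 | tilt ex -3.38 ey -2.66 t 9.75 gap 84.9
ex 299.9 ey -368.6 z 83.8 yaw 66.3 | F ex -1.5 ey -0.8 z -0.2 | tilt ex -3.47 ey -2.65 t 9.9167 gap 85.1
```

View pics/e5.png

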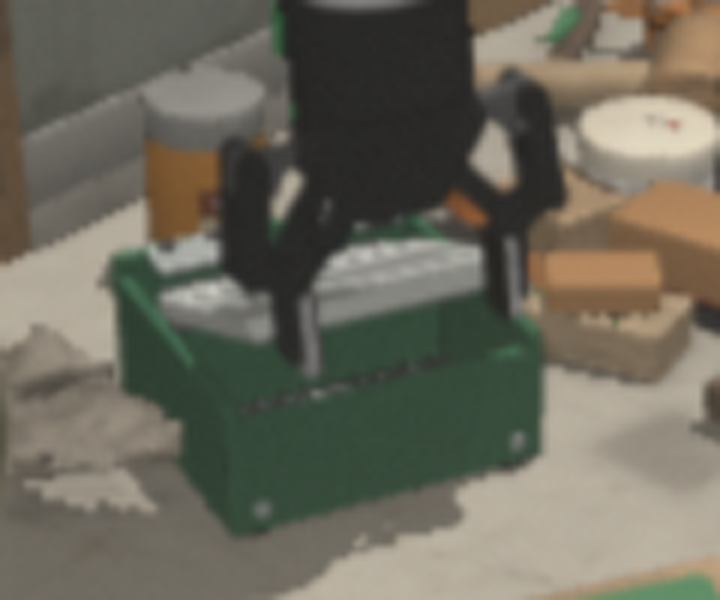

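```bash
python3 -m pendant '[2.2,5,8,0,85,2.4,5.5,8,0,85]' >/dev/null; python3 st.py;python3 -m pendant '[2.8,6.4,8,0,85,3.2,7.3,8,0,85]' >/dev/null; python3 st.py; python3 -c "
from h import *
s=snap('scene'); crop(s,220,110,340,210,6,'e6.png')"
```

```text
ex 310.8 ey -368.9 z 102.2 yaw 66.3 | F ex -7.8 ey -0.2 z 5.1 | tilt ex -3.62 ey -2.69 t 10.1333 gap 85.2
ex 325.2 ey -369.0 z 119.9 yaw 66.3 | F ex -1.5 ey 0.8 z 1.7 | tilt ex -3.75 ey -2.70 t 10.3 gap 85.1
```

View pics/e6.png

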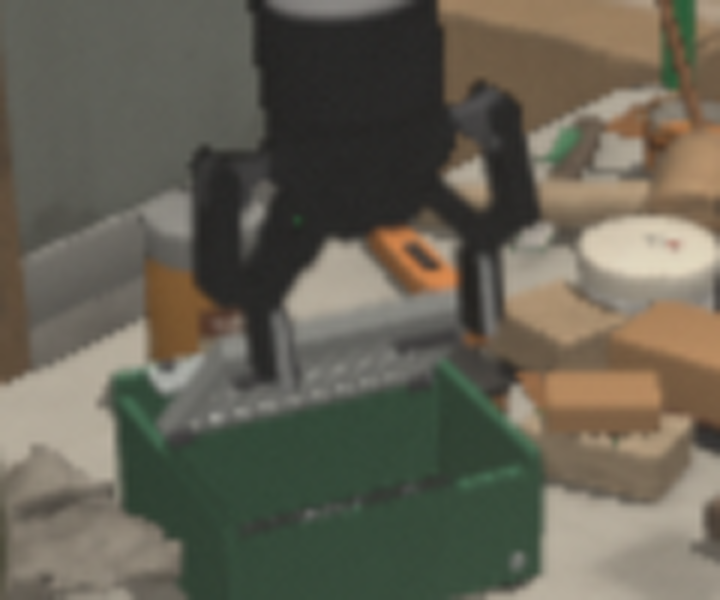

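```bash
python3 -m pendant '[3.8,8.7,8,0,85,4,9.2,7,0,85]' >/dev/null; python3 st.py;python3 -m pendant '[4.3,9.6,6,0,85,4.6,10.5,5,0,85]' >/dev/null; python3 st.py; python3 -c "
from h import *
s=snap('scene'); crop(s,220,110,340,210,6,'e7.png')"
```

```text
ex 347.7 ey -369.6 z 137.4 yaw 66.3 | F ex -0.8 ey 0.3 z -0.1 | tilt ex -3.52 ey -2.85 t 10.5167 gap 85.4
ex 371.9 ey -369.5 z 149.5 yaw 66.3 | F ex -1.1 ey 0.1 z -0.3 | tilt ex -3.39 ey -2.88 t 10.6833 gap 84.8
```

View pics/e7.png

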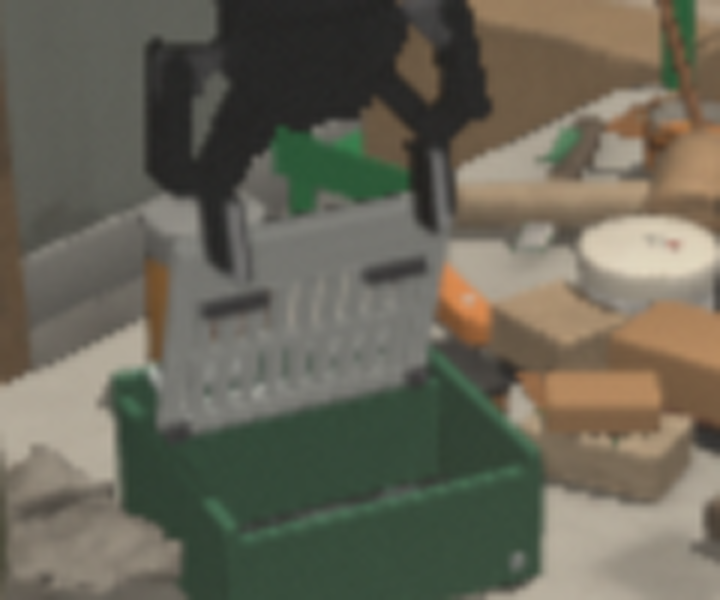

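```bash
python3 -m pendant '[4,9,3,0,85,4,9,2,0,85]' >/dev/null; python3 st.py;python3 -m pendant '[3.2,7.3,1,0,85]' >/dev/null; python3 st.py;python3 -m pendant '[2.4,5.5,0,0,85]' >/dev/null; python3 st.py; python3 -c "
from h import *
s=snap('scene'); crop(s,220,110,340,210,6,'e8.png')"
```

```text
ex 395.2 ey -369.5 z 155.9 yaw 66.4 | F ex 0.5 ey -0.0 z 1.6 | tilt ex -3.18 ey -2.96 t 10.9 gap 85.3
ex 404.3 ey -369.3 z 157.0 yaw 66.5 | F ex -0.0 ey 0.1 z -0.0 | tilt ex -3.15 ey -2.96 t 10.9833 gap 84.7
ex 411.4 ey -369.2 z 157.1 yaw 66.5 | F ex -0.2 ey -0.6 z 0.1 | tilt ex -3.11 ey -2.97 t 11.0667 gap 85.0
```

View pics/e8.png

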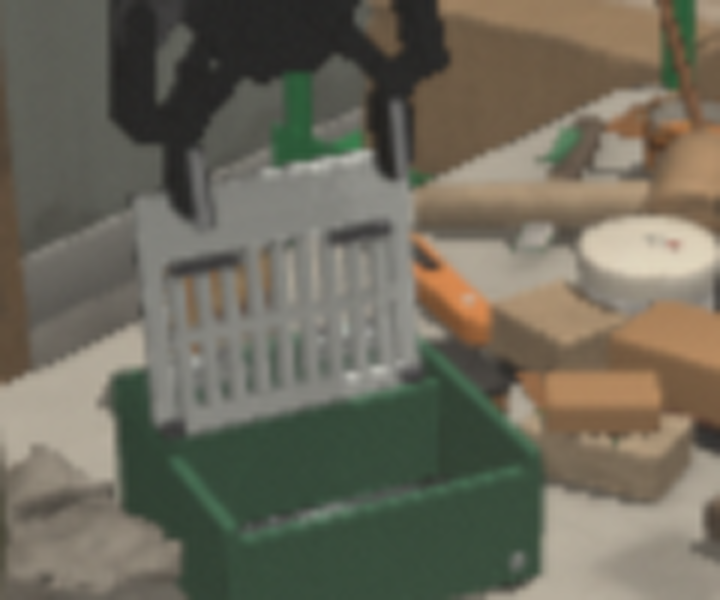

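```bash
for i in 1; do python3 -m pendant '[1.6,3.7,0,0,85]' >/dev/null; python3 st.py; python3 -m pendant '[1.6,3.7,0,0,85]' >/dev/null; python3 st.py;python3 -m pendant '[1.2,2.7,0,0,85]' >/dev/null; python3 st.py; done; python3 -c "
from h import *
s=snap('scene'); crop(s,220,110,340,210,6,'e9.png')"
```

```text
ex 416.1 ey -368.9 z 156.5 yaw 66.5 | F ex -0.6 ey -0.2 z -0.9 | tilt ex -3.13 ey -2.94 t 11.2 gap 85.3
ex 420.3 ey -368.7 z 156.1 yaw 66.5 | F ex -0.6 ey -0.7 z 0.8 | tilt ex -3.15 ey -2.91 t 11.2833 gap 85.2
ex 423.4 ey -368.5 z 155.8 yaw 66.5 | F ex -4.0 ey -0.2 z 1.5 | tilt ex -3.18 ey -2.89 t 11.3667 gap 84.8
```

View pics/e9.png

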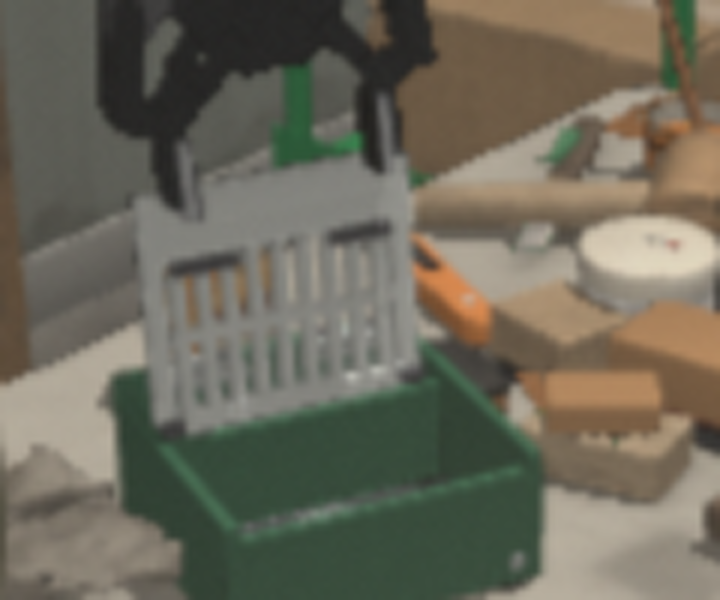

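```bash
python3 -m pendant '[-2,-4,0,0,85,-6,-14,0,0,85,-8,-18,5,0,85,-8,-18,15,0,85,-8,-18,15,0,85,0,0,15,0,85]' >/dev/null; python3 st.py; python3 - <<'E'
from h import *
s=snap('scene'); crop(s,220,110,340,210,6,'f1.png'); W=cloud(s)
a=np.radians(66.2);c,sn=np.cos(a),np.sin(a)
A=W[...,0]*c+W[...,1]*sn;B=-W[...,0]*sn+W[...,1]*c;Z=W[...,2]
hsv=cv2.cvtColor(s["frame"],cv2.COLOR_BGR2HSV)
m=(A>405)&(A<455)&(B>-440)&(B<-298)&(Z>80)&(Z<200)&(hsv[...,1]<60)
print(m.sum())
for lo in range(80,190,10):
    k=m&(Z>=lo)&(Z<lo+10)
    if k.sum()>5: print(lo,k.sum(),np.median(A[k]).round(1),B[k].min().round(1),B[k].max().round(1),Z[k].max().round(1))
E
```

```text
ex 338.2 ey -365.1 z 201.1 yaw 66.7 | F ex 0.2 ey -0.0 z 0.3 | tilt ex -3.59 ey -2.46 t 11.9167 gap 84.9
1339
80 124 427.7 -431.2 -302.3 89.9
90 119 428.1 -431.5 -302.1 100.0
100 154 428.8 -431.6 -303.2 109.7
110 131 430.4 -433.1 -301.7 119.9
120 124 431.5 -433.1 -301.7 130.0
130 103 430.8 -430.1 -302.8 140.0
140 187 431.6 -429.4 -301.6 149.9
150 161 432.8 -432.1 -302.5 159.9
160 158 433.6 -433.7 -302.4 169.8
170 78 436.3 -430.8 -303.6 173.3
```

View pics/f1.png

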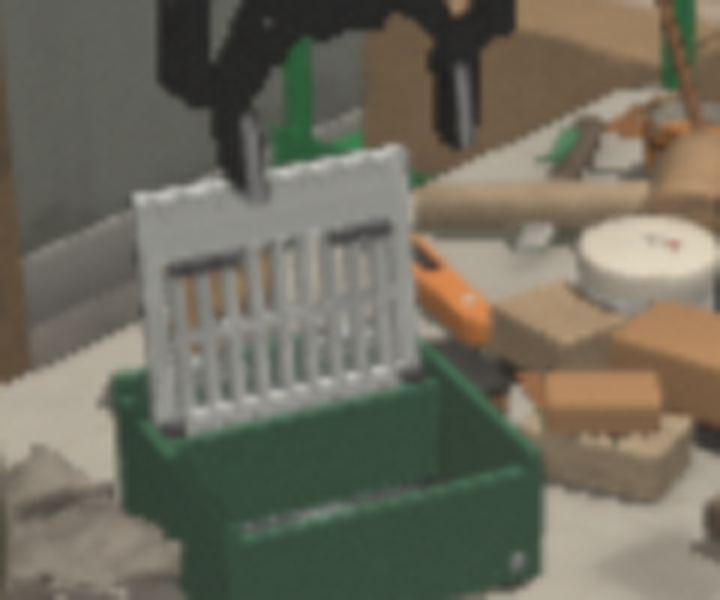

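```bash
python3 -m pendant '[0,0,5,0.12,85,0,0,5,0.12,85,0,0,0,0.12,85,0,0,0,0.12,85,0,0,0,0.12,85,2,5,0,0.12,85,4,9,0,0.12,85,4,9,0,0.12,85,4,9,0,0.12,85,4,9,0,0.12,85,4,9,0,0.12,85,0,0,0,0.12,85]' ; python3 st.py
```

```text
time: 12.97
tool_pos: [496.9, 215.2, 214.3]
tcp_rot: [176.8, 3.3, 152.1]
ft_force: [0.2, -0.4, -0.2]
finger_gap: 85.1
ex 397.5 ey -367.8 z 214.3 yaw 152.1 | F ex -0.2 ey -0.3 z -0.2 | tilt ex 2.98 ey -3.46 t 12.9667 gap 85.1
```

```bash
python3 st.py; python3 -m pendant '[0,0,0,0,85]'>/dev/null; python3 st.py; python3 -m pendant '[0,0,25,0,85,0,0,25,0,85]'>/dev/null; python3 st.py; python3 -m pendant '[0,0,-25,0,85,0,0,-25,0,85]'>/dev/null; python3 st.py;  python3 -m pendant '[0,0,0,0,85]'>/dev/null; python3 st.py; python3 -m pendant '[0,0,0,0.12,85]'>/dev/null; python3 st.py
```

```text
ex 397.5 ey -367.8 z 214.3 yaw 152.1 | F ex -0.2 ey -0.3 z -0.2 | tilt ex 2.98 ey -3.46 t 12.9667 gap 85.1
ex 397.7 ey -367.7 z 213.7 yaw 152.5 | F ex -0.1 ey 0.6 z -0.3 | tilt ex 2.99 ey -3.43 t 13.05 gap 85.3
ex 395.2 ey -365.0 z 257.0 yaw 152.1 | F ex 0.4 ey -0.2 z 1.3 | tilt ex 2.54 ey -2.94 t 13.2167 gap 85.2
ex 399.0 ey -369.5 z 218.0 yaw 151.5 | F ex -0.7 ey 0.9 z -2.0 | tilt ex 3.23 ey -3.75 t 13.3833 gap 84.8
ex 397.7 ey -368.2 z 213.9 yaw 151.2 | F ex -0.3 ey 0.6 z -1.5 | tilt ex 3.04 ey -3.56 t 13.4667 gap 84.8
ex 397.6 ey -367.9 z 213.7 yaw 157.8 | F ex 0.5 ey -0.1 z 0.6 | tilt ex 3.41 ey -3.15 t 13.55 gap 85.3
```

```bash
python3 -m pendant '[0,0,25,0,85,0,0,28,0,85,0,0,28,0,85,0,0,28,0,85,0,0,28,0,85,0,0,28,0,85,0,0,10,0,85]'>/dev/null; python3 st.py; python3 -m pendant '[0,0,0,-0.12,85,0,0,0,-0.12,85,0,0,0,-0.12,85,0,0,0,-0.12,85,0,0,0,-0.12,85,0,0,0,-0.12,85,0,0,0,-0.12,85,0,0,0,-0.12,85,0,0,0,-0.12,85,0,0,0,-0.12,85,0,0,0,-0.12,85,0,0,0,-0.12,85]'>/dev/null; python3 st.py;
```

```text
ex 392.3 ey -363.2 z 392.3 yaw 156.8 | F ex 0.1 ey 0.2 z 0.5 | tilt ex 2.85 ey -2.58 t 14.1333 gap 85.2
ex 391.0 ey -363.2 z 399.2 yaw 70.9 | F ex 0.8 ey 0.6 z -0.1 | tilt ex -2.72 ey -3.49 t 15.1333 gap 84.7
```

```bash
python3 -m pendant '[-2,-6,-10,0.12,85,-2,-6,-25,0.12,85,-2,-6,-25,0.12,85,-2,-6,-25,0.12,85,-2,-6,-25,0.12,85,-2,-6,-25,0.12,85,-2,-6,-25,0.12,85,-2,-6,-25,0.12,85,-2,-6,-25,0.12,85,-2,-5,-20,0.12,85,-1,0,-10,0.12,85,0,0,-5,0.12,85]'>/dev/null; python3 st.py
```

```text
ex 323.4 ey -364.0 z 143.5 yaw 153.6 | F ex -0.4 ey -0.0 z -0.2 | tilt ex 3.41 ey -2.47 t 16.1333 gap 85.2
```

```bash
python3 -m pendant '[3,1,-15,0.02,85,2,0,-20,0.02,85,0,0,-20,0,85,0,0,-18,0,85,0,0,-12,0,85,0,0,-6,0,85,0,0,0,0,85]'>/dev/null; python3 st.py; python3 -c "
from h import *
s=snap('scene'); crop(s,220,130,340,230,6,'g1.png')"
```

```text
ex 323.2 ey -365.9 z 45.9 yaw 155.5 | F ex -0.1 ey 1.0 z -0.5 | tilt ex 3.31 ey -2.07 t 16.7167 gap 85.0
```

View pics/g1.png

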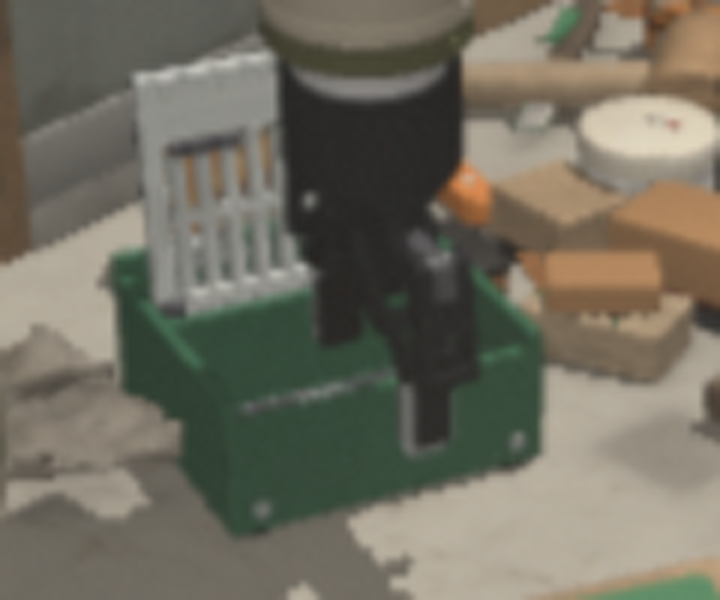

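```bash
python3 -m pendant '[1.2,2.7,-5,0,40,0,0,0,0,20,0,0,0,0,10]' 40 >/dev/null; python3 st.py;python3 -m pendant '[0,0,0,0,0]' >/dev/null; python3 st.py;python3 -m pendant '[0,0,0,0,0]' >/dev/null; python3 st.py;python3 -m pendant '[0,0,0,0,0]' >/dev/null; python3 st.py;python3 -m pendant '[0,0,0,0,0]' >/dev/null; python3 st.py
```

```text
ex 327.7 ey -367.7 z 43.7 yaw 155.4 | F ex -0.7 ey -0.5 z 0.8 | tilt ex 3.44 ey -2.26 t 17.0167 gap 50.8
ex 328.1 ey -368.0 z 44.4 yaw 155.4 | F ex 0.4 ey -0.0 z 0.2 | tilt ex 3.48 ey -2.31 t 17.1 gap 38.2
ex 328.5 ey -368.5 z 45.1 yaw 155.4 | F ex -0.6 ey 1.5 z -1.1 | tilt ex 3.52 ey -2.37 t 17.1833 gap 24.7
ex 328.8 ey -368.9 z 45.7 yaw 155.4 | F ex 0.4 ey 0.5 z -1.1 | tilt ex 3.55 ey -2.42 t 17.2667 gap 12.1
ex 326.5 ey -368.8 z 45.6 yaw 155.4 | F ex -11.8 ey -0.1 z -0.5 | tilt ex 3.27 ey -2.38 t 17.35 gap 5.2
```

```bash
python3 -m pendant '[0,0,0,0,0]' >/dev/null; python3 st.py; python3 -m pendant '[0.8,1.8,0,0,0]' >/dev/null; python3 st.py;python3 -m pendant '[0.8,1.8,0,0,0]' >/dev/null; python3 st.py;python3 -m pendant '[0.8,1.8,0,0,0]' >/dev/null; python3 st.py
```

```text
ex 326.2 ey -368.9 z 45.6 yaw 155.4 | F ex 11.0 ey -1.2 z -6.9 | tilt ex 3.26 ey -2.39 t 17.4333 gap 5.2
ex 326.5 ey -368.8 z 45.5 yaw 155.4 | F ex -18.8 ey 1.7 z 11.0 | tilt ex 3.07 ey -2.36 t 17.5167 gap 4.9
ex 326.4 ey -368.8 z 45.5 yaw 155.5 | F ex -15.0 ey 1.2 z 9.3 | tilt ex 2.81 ey -2.33 t 17.6 gap 5.2
ex 326.4 ey -368.8 z 45.5 yaw 155.5 | F ex -12.5 ey 1.5 z 6.3 | tilt ex 2.57 ey -2.30 t 17.6833 gap 5.2
```

```bash
python3 -m pendant '[1,2.3,0,0,0,1,2.3,0,0,0,1,2.3,0,0,0,1,2.3,0,0,0]' >/dev/null; python3 st.py;python3 -m pendant '[1,2.3,0,0,0,1,2.3,0,0,0,1,2.3,0,0,0,1,2.3,0,0,0]' >/dev/null; python3 st.py
```

```text
ex 326.3 ey -368.8 z 45.5 yaw 155.6 | F ex -16.4 ey 2.3 z 8.7 | tilt ex 1.34 ey -2.13 t 18.0167 gap 4.9
ex 326.1 ey -368.7 z 45.5 yaw 155.7 | F ex -16.4 ey 1.7 z 9.7 | tilt ex 0.12 ey -1.95 t 18.35 gap 5.2
```

```bash
python3 -m pendant '[1.8,-0.8,0,0,0,1.8,-0.8,0,0,0,1.8,-0.8,0,0,0,1.8,-0.8,0,0,0]' 60 >/dev/null; python3 st.py;python3 -m pendant '[1.8,-0.8,0,0,0,1.8,-0.8,0,0,0,1.8,-0.8,0,0,0,1.8,-0.8,0,0,0]' >/dev/null; python3 st.py
```

```text
ex 325.9 ey -368.7 z 45.5 yaw 155.7 | F ex -1.5 ey 13.1 z 8.6 | tilt ex -0.05 ey -1.02 t 18.6833 gap 4.4
ex 325.8 ey -368.4 z 45.4 yaw 155.9 | F ex -2.5 ey 12.5 z 9.0 | tilt ex -0.24 ey -0.11 t 19.0167 gap 4.1
```

```bash
python3 -m pendant '[0,0,0,0,60,0,0,0,0,60,0,0,0,0,60,0,0,20,0,60,0,0,30,0,60,0,0,30,0,60,0,0,30,0,60,0,0,25,0,60,0,0,10,0,60,0,0,0,0,60]' 40 >/dev/null; python3 st.py
```

```text
ex 324.8 ey -366.6 z 195.4 yaw 155.8 | F ex 0.4 ey -0.4 z -1.0 | tilt ex -0.26 ey -0.06 t 19.85 gap 60.0
```

```bash
python3 -m pendant '[4,9,0,0,60,7,17,0,0,60,8,18,0,0,60,8,18,0,0,60,8,17,0,0,60,5,10,0,0,60,2,4,0,0,60,0,0,0,0,60]' >/dev/null; python3 st.py
python3 - <<'E'
from h import *
s=snap('top'); crop(s,200,130,320,230,6,'h0.png'); s=snap('scene'); crop(s,220,110,340,210,6,'h1.png'); W=cloud(s)
a=np.radians(66.2);c,sn=np.cos(a),np.sin(a)
A=W[...,0]*c+W[...,1]*sn;B=-W[...,0]*sn+W[...,1]*c;Z=W[...,2]
m=(A>405)&(A<450)&(B>-440)&(B<-298)&(Z>80)&(Z<176)
for lo in (120,150,160,168):
    k=m&(Z>=lo)&(Z<lo+8); print(lo,k.sum(),np.median(A[k]).round(1),B[k].min().round(1),B[k].max().round(1))
E
```

```text
ex 431.6 ey -363.6 z 179.8 yaw 155.6 | F ex -0.1 ey -0.4 z 0.5 | tilt ex -0.78 ey 0.53 t 20.5167 gap 59.7
120 103 430.9 -432.6 -302.4
150 129 433.2 -430.4 -303.1
160 126 433.6 -432.6 -302.6
168 100 435.7 -431.8 -303.5
```

View pics/h1.png

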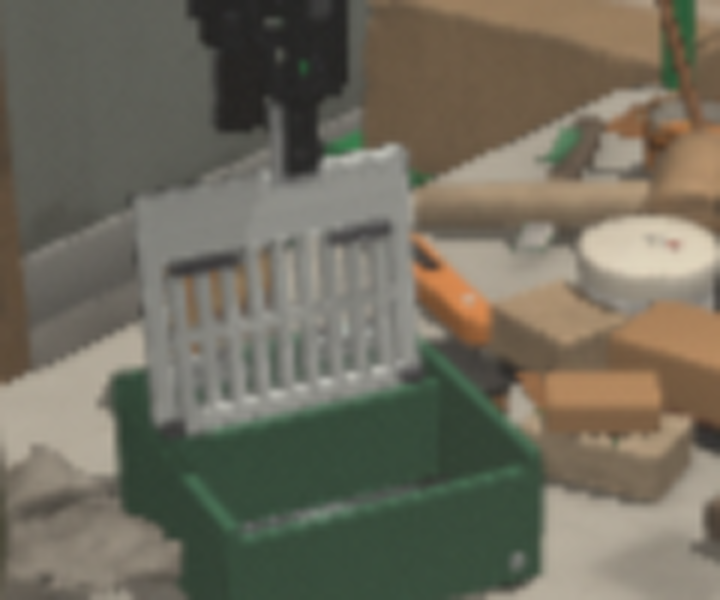

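```bash
python3 -m pendant '[4,3,4,0.01,60,2.5,1.8,0,0,60,0,0,-1,0,60]' >/dev/null; python3 st.py; python3 -m pendant '[0,0,-8,0,60,0,0,-10,0,60,0,0,-8,0,60,0,0,-4,0,60]' >/dev/null; python3 st.py
```

```text
ex 436.2 ey -368.2 z 182.7 yaw 156.2 | F ex -0.6 ey -0.4 z -0.2 | tilt ex -0.88 ey 0.55 t 20.8667 gap 60.0
ex 436.0 ey -369.6 z 151.8 yaw 156.1 | F ex -0.4 ey 0.6 z -0.9 | tilt ex -0.74 ey 0.40 t 21.2 gap 60.1
```

Adjust by ex +3, ey +2, z −5, then close.

```bash
python3 -m pendant '[-0.6,3.4,-4,0,60,0,0,-1,0,40]' 30 >/dev/null; python3 st.py;  python3 -m pendant '[0,0,0,0,25,0,0,0,0,16]' >/dev/null; python3 st.py; python3 -m pendant '[0,0,0,0,12]' >/dev/null; python3 st.py; python3 -m pendant '[0,0,0,0,8,0,0,0,0,5]' >/dev/null; python3 st.py; python3 -c "
from h import *
s=snap('scene'); crop(s,220,110,340,210,6,'h2.png')"
```

```text
ex 437.9 ey -366.7 z 144.0 yaw 156.0 | F ex 0.0 ey 0.0 z -0.5 | tilt ex -0.86 ey 0.53 t 21.3667 gap 49.3
ex 437.7 ey -366.1 z 143.0 yaw 156.0 | F ex -0.5 ey 0.5 z -0.5 | tilt ex -0.94 ey 0.60 t 21.5333 gap 23.9
ex 437.8 ey -366.1 z 143.1 yaw 156.1 | F ex -0.8 ey -0.9 z 0.2 | tilt ex -0.93 ey 0.59 t 21.6167 gap 12.9
ex 436.0 ey -366.1 z 143.6 yaw 156.1 | F ex -5.2 ey 0.1 z 2.2 | tilt ex -1.17 ey 0.60 t 21.7833 gap 10.1
```

View pics/h2.png

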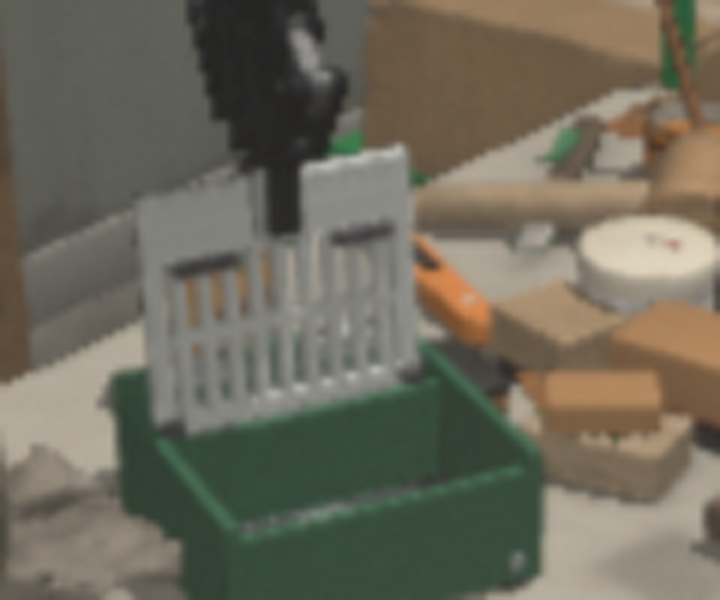

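```bash
python3 -m pendant '[0,0,0,0,5]' 60 >/dev/null; python3 st.py;  python3 -m pendant '[0,0,5,0,5,0,0,8,0,5]' >/dev/null; python3 st.py; python3 -m pendant '[0,0,10,0,5,0,0,12,0,5,0,0,12,0,5]' >/dev/null; python3 st.py;python3 -c "
from h import *
s=snap('scene'); crop(s,220,110,340,210,6,'h3.png')"
```

```text
ex 434.6 ey -366.2 z 143.8 yaw 156.0 | F ex -3.0 ey 0.3 z 2.2 | tilt ex -1.32 ey 0.61 t 21.9167 gap 9.1
ex 433.0 ey -365.3 z 155.2 yaw 156.0 | F ex 0.1 ey -0.3 z -1.9 | tilt ex -1.54 ey 0.77 t 22.0833 gap 9.1
ex 433.0 ey -364.7 z 191.5 yaw 156.0 | F ex 0.2 ey 0.3 z -2.1 | tilt ex -1.54 ey 0.85 t 22.3333 gap 9.0
```

View pics/h3.png

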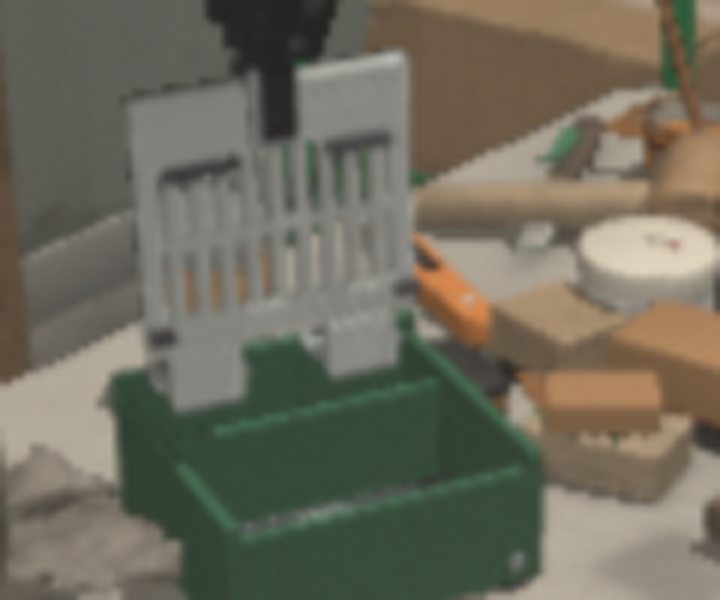

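```bash
python3 -m pendant '[0,0,14,0,5,0,0,16,0,5,0,0,16,0,5,0,0,10,0,5,0,0,0,0,5]' >/dev/null; python3 st.py; python3 - <<'E'
from h import *
s=snap("top"); crop(s,390,180,480,260,6,"i2.png"); W=cloud(s)
w=W[180:260,390:480].reshape(-1,3); h=w[:,2]
for lo,hi in ((95,112),(50,60)):
    q=w[(h>lo)&(h<hi)]; r=cv2.minAreaRect(q[:,:2].astype(np.float32)); print(lo,len(q),r)
a=np.radians(10.4); rx=np.array([np.cos(a),np.sin(a)]);ry=np.array([-rx[1],rx[0]])
q=w[(h>8)&(h<60)]; X=q[:,:2]@rx;Y=q[:,:2]@ry
c=np.array([427.1,-263.7]); print(c@rx,c@ry)
k=np.abs(Y-c@ry)<35
for lo in np.arange(365,500,3):
    m=k&(X>=lo)&(X<lo+3); 
    if m.sum(): print(lo,m.sum(),np.median(q[m,2]).round(0),q[m,2].min().round(0))
print(np.percentile(Y[q[:,2]>50],[0,1,99,100]),np.percentile(Y[(q[:,2]>10)],[0,1,99,100]),np.percentile(X[q[:,2]>50],[0,1,99,100]))
s=snap("scene"); crop(s,370,220,480,320,6,"i3.png")
E
```

```text
ex 435.8 ey -366.8 z 259.5 yaw 156.1 | F ex -0.7 ey 0.8 z -1.9 | tilt ex -1.00 ey 0.35 t 22.8 gap 8.9
95 192 ((449.7767028808594, -265.82745361328125), (9.873505592346191, 119.48735809326172), 10.322050094604492)
50 783 ((427.3682861328125, -263.53521728515625), (103.14220428466797, 106.81633758544922), 10.178597450256348)
372.48047658182446 -336.467523790004
365 28 57.0 53.0
368 30 58.0 54.0
371 31 57.0 54.0
374 32 57.0 52.0
377 32 56.0 53.0
380 31 55.0 47.0
383 29 48.0 45.0
386 28 13.0 9.0
398 8 13.0 11.0
401 33 45.0 9.0
404 31 49.0 44.0
407 28 56.0 54.0
410 29 57.0 52.0
413 29 57.0 54.0
416 30 57.0 53.0
419 28 53.0 45.0
422 26 48.0 45.0
425 15 12.0 10.0
434 1 9.0 9.0
464 1 9.0 9.0
485 1 9.0 9.0
488 1 8.0 8.0
[-389.9191741  -388.06763182 -286.51144622 -283.01611704] [-401.67406725 -394.3543445  -252.12347054 -244.87046034] [321.20584006 323.44562873 422.99361771 424.32168437]
```

View pics/i3.png

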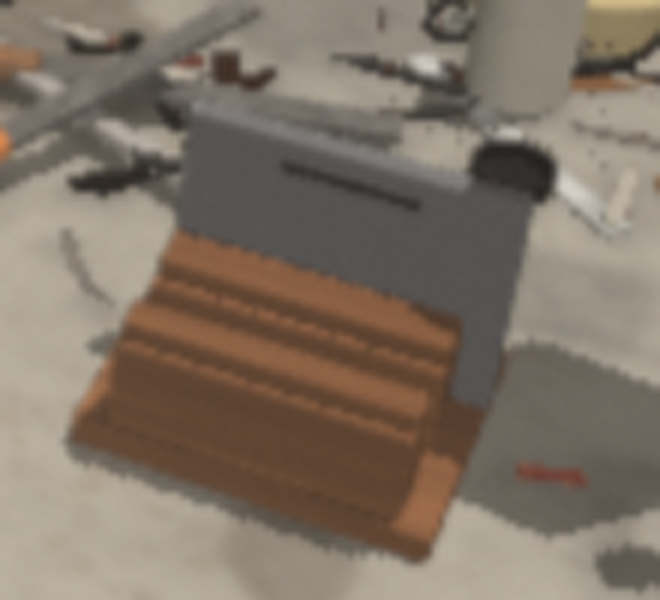

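```bash
python3 - <<'E'
from h import *
a=np.radians(10.35); rx=np.array([np.cos(a),np.sin(a)]);ry=np.array([-rx[1],rx[0]])
for n in("top","scene"):
    W=cloud(snap(n)).reshape(-1,3); X=W[:,:2]@rx;Y=W[:,:2]@ry;Z=W[:,2]
    k=(np.abs(Y+337)<45)&(X>315)&(X<385)&(Z>5)&(Z<65); o=[]
    for lo in range(315,385,2):
        m=k&(X>=lo)&(X<lo+2)
        if m.sum()>2:o.append((lo,int(m.sum()),int(np.median(Z[m])),int(Z[m].min())))
    print(n,o)
    m=(X>320)&(X<425)&(Z>53)&(Z<62)&(np.abs(Y+337)<70); print(np.percentile(Y[m],[0,1,50,99,100]).round(1))
    m=(X>315)&(X<430)&(Z>8)&(Z<16)&(np.abs(Y+337)<80); print(np.percentile(Y[m],[0,1,50,99,100]).round(1))
print(350.5*rx-337*ry)
E
```

```text
top [(319, 3, 46, 42), (321, 26, 48, 44), (323, 19, 48, 45), (325, 26, 56, 53), (327, 24, 56, 51), (329, 28, 57, 52), (331, 24, 56, 54), (333, 28, 57, 53), (335, 27, 56, 52), (337, 31, 55, 47), (339, 28, 48, 44), (341, 43, 45, 13), (343, 27, 12, 7), (345, 23, 11, 8), (347, 25, 11, 9), (349, 24, 12, 9), (351, 26, 12, 9), (353, 21, 12, 9), (355, 27, 12, 9), (357, 8, 13, 10), (359, 27, 48, 44), (361, 25, 48, 46), (363, 25, 56, 53), (365, 26, 56, 54), (367, 26, 56, 53), (369, 28, 56, 53), (371, 28, 56, 53), (373, 22, 56, 53), (375, 28, 56, 52), (377, 29, 56, 53), (379, 21, 55, 52), (381, 26, 55, 53), (383, 28, 49, 45)]
[-389.  -388.1 -336.9 -286.  -282.1]
[-401.5 -398.9 -308.4 -273.5 -273.1]
scene [(315, 27, 7, 5), (317, 116, 11, 5), (319, 304, 28, 5), (321, 297, 31, 6), (323, 126, 48, 8), (325, 104, 52, 10), (327, 36, 55, 45), (329, 26, 56, 45), (331, 23, 55, 53), (333, 34, 55, 53), (335, 17, 55, 52), (337, 16, 54, 52), (339, 3, 53, 53), (355, 18, 43, 40), (357, 65, 44, 38), (359, 108, 44, 36), (361, 91, 50, 35), (363, 82, 52, 46), (365, 32, 55, 45), (367, 26, 55, 50), (369, 30, 55, 52), (371, 20, 55, 53), (373, 28, 55, 53), (375, 29, 55, 53), (377, 25, 55, 53), (379, 25, 55, 53), (381, 9, 54, 53)]
[-406.2 -402.1 -343.9 -289.7 -286. ]
[-405.3 -405.1 -377.  -278.5 -277.3]
[ 405.34255672 -268.54545557]
```

```bash
python3 -m pendant '[-3,-15,0,0,5,-6,-28,0,-0.08,5,-7,-34,0,-0.08,5,-7,-34,0,-0.08,5,-7,-34,0,-0.08,5,-7,-34,0,-0.08,5,-7,-34,0,-0.08,5,-7,-34,0,-0.08,5,-7,-34,0,-0.08,5,-7,-34,0,-0.08,5,-6,-28,0,-0.08,5,-4,-20,0,0,5]' ; python3 st.py
```

```text
time: 24.0
tool_pos: [420.0, -122.3, 236.0]
tcp_rot: [-177.7, -1.6, 108.5]
ft_force: [0.4, 0.3, -2.6]
finger_gap: 9.0
ex 57.6 ey -433.6 z 236.0 yaw 108.5 | F ex 0.4 ey -0.3 z -2.6 | tilt ex -0.36 ey 2.81 t 24.0 gap 9.0
```

```bash
python3 -m pendant '[-1,-15,3,-0.03,5,-2,-25,3,-0.03,5,-2,-30,3,-0.03,5,-2,-30,3,-0.03,5,-2,-22,3,-0.02,5,-2,-12,0,0,5,-1,-5,0,0,5,0,0,0,0,5]'; python3 - <<'E'
from h import *
s=snap("top"); crop(s,370,160,500,270,6,"j1.png"); s=snap("scene"); crop(s,350,180,490,310,5,"j2.png"); s=snap("wrist"); cv2.imwrite("pics/j3.png",s["frame"])
E
```

```text
time: 24.67
tool_pos: [399.4, -270.0, 239.9]
tcp_rot: [-176.9, -2.3, 99.5]
ft_force: [-1.0, 0.8, -2.3]
finger_gap: 9.0
```

View pics/j1.png

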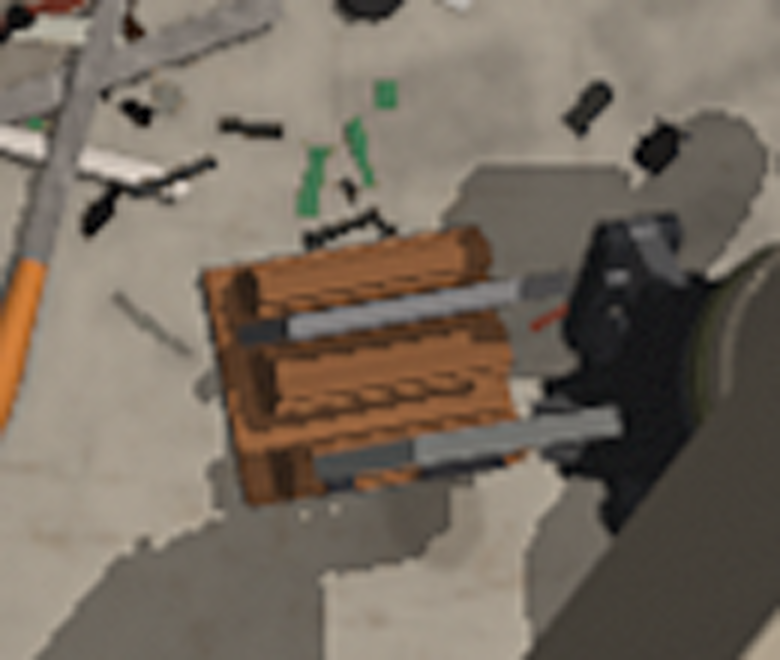

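View pics/j2.png

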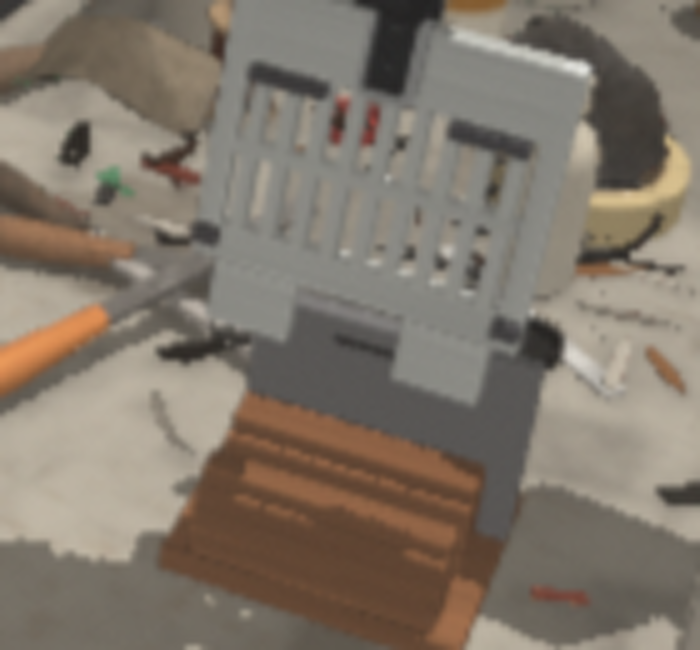

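View pics/j3.png

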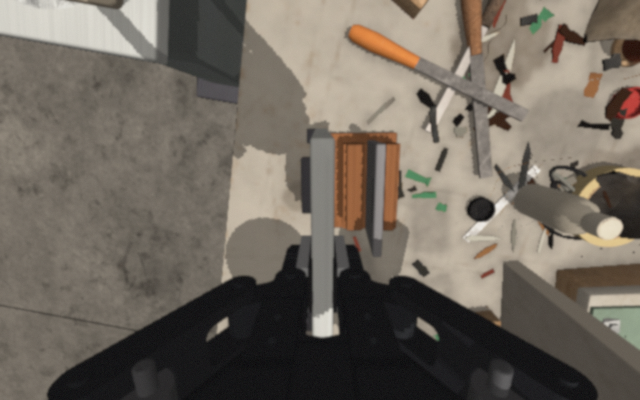

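```bash
cat > rk.py <<'E'
from h import *
a=np.radians(10.35); rx=np.array([np.cos(a),np.sin(a)]);ry=np.array([-rx[1],rx[0]])
st=sensors.sense(); p=st["tool_pos"]; r=st["tcp_rot"]; f=st["ft_force"]
from scipy.spatial.transform import Rotation as R
z=R.from_euler('xyz',np.radians(r)).as_matrix()[:,2]
print("TCP X %.1f Y %.1f z %.1f yaw %.1f F X %.1f Y %.1f Z %.1f tilt X %.2f Y %.2f t %.2f"%(p[:2]@rx,p[:2]@ry,p[2],r[2],f[:2]@rx,f[:2]@ry,f[2],*np.degrees([z[:2]@rx,z[:2]@ry]),st["time"]),"gap",round(st["finger_gap"],1))
import sys
if len(sys.argv)>1:
    for n in ("scene","top"):
        s=snap(n); W=cloud(s).reshape(-1,3); X=W[:,:2]@rx;Y=W[:,:2]@ry;Z=W[:,2]; hsv=cv2.cvtColor(s["frame"],cv2.COLOR_BGR2HSV).reshape(-1,3)
        m=(X>325)&(X<380)&(np.abs(Y+337)<80)&(hsv[:,1]<50)&(hsv[:,2]>90)&(Z>57)
        zt=Z[m].max() if m.any() else 0; print(n,"zmin %.1f zmax %.1f"%(Z[m].min(),zt))
        for lo in range(int(Z[m].min()),int(zt)+1,12):
            k=m&(Z>=lo)&(Z<lo+12)
            if k.sum()>12:
                l=np.polyfit(Y[k],X[k],1); print(lo,k.sum(),"X %.1f"%np.median(X[k]),"Y %.1f %.1f"%tuple(np.percentile(Y[k],[.5,99.5])),"slope deg %.1f"%np.degrees(np.arctan(l[0])))
E
python3 rk.py 1
```

```text
TCP X 345.3 Y -335.8 z 240.4 yaw 99.7 F X 0.2 Y 0.1 Z -1.8 tilt X -2.99 Y 2.33 t 24.82 gap 9.2
scene zmin 121.8 zmax 582.6
121 152 X 333.2 Y -389.9 -281.0 slope deg 0.6
133 189 X 333.6 Y -389.9 -280.8 slope deg 0.5
145 264 X 334.6 Y -399.0 -274.5 slope deg 0.5
157 387 X 335.5 Y -400.8 -271.9 slope deg 0.5
169 260 X 336.6 Y -401.2 -271.7 slope deg 0.5
181 259 X 337.5 Y -401.5 -272.6 slope deg 0.6
193 351 X 337.9 Y -401.8 -272.7 slope deg 0.7
205 296 X 338.7 Y -402.3 -273.5 slope deg 0.5
217 263 X 339.6 Y -402.5 -273.5 slope deg 0.9
229 224 X 339.8 Y -402.9 -274.1 slope deg 0.5
241 375 X 340.1 Y -403.4 -274.7 slope deg 0.4
253 381 X 341.0 Y -403.6 -274.5 slope deg 0.4
265 280 X 342.4 Y -403.6 -275.4 slope deg 0.2
409 106 X 331.3 Y -374.6 -318.1 slope deg -12.6
421 51 X 327.7 Y -373.7 -319.7 slope deg -5.5
433 30 X 334.5 Y -387.1 -373.3 slope deg -62.5
445 136 X 332.4 Y -386.8 -304.0 slope deg -7.2
457 128 X 332.0 Y -385.8 -313.9 slope deg -11.0
469 141 X 332.2 Y -386.3 -313.5 slope deg -10.1
481 155 X 331.4 Y -387.0 -314.8 slope deg -10.5
493 174 X 332.4 Y -387.3 -307.9 slope deg -7.4
505 179 X 332.4 Y -387.9 -315.5 slope deg -10.5
517 192 X 332.2 Y -388.2 -316.8 slope deg -10.4
529 199 X 332.1 Y -388.6 -316.9 slope deg -10.7
541 174 X 331.4 Y -390.2 -316.8 slope deg -9.1
553 23 X 328.5 Y -412.6 -403.5 slope deg -42.2
565 73 X 330.3 Y -416.9 -403.7 slope deg -40.4
577 13 X 332.7 Y -417.0 -412.9 slope deg -35.3
top zmin 239.2 zmax 657.8
263 143 X 346.4 Y -341.1 -271.6 slope deg 0.1
551 20 X 335.7 Y -330.6 -310.7 slope deg 22.1
563 55 X 332.6 Y -336.3 -311.8 slope deg 26.0
611 14 X 346.0 Y -323.7 -295.3 slope deg 48.3
623 329 X 344.7 Y -388.0 -296.0 slope deg 26.8
635 483 X 353.4 Y -385.5 -298.3 slope deg 11.3
647 844 X 364.1 Y -374.7 -257.3 slope deg 10.4
```

```bash
python3 -m pendant '[5,-1,-4,0.005,5,5,-1,-10,0.005,5,3,-1,-10,0,5,0,0,-10,0,5,0,0,-8,0,5,0,0,-5,0,5,0,0,0,0,5]' >/dev/null; python3 rk.py 1 | grep -v "slope deg -[0-9]*[0-9]\.[0-9]$" | head -16; python3 -c "
from h import *
s=snap('scene'); crop(s,350,180,490,310,5,'k2.png')"
```

```text
TCP X 360.7 Y -338.5 z 188.0 yaw 100.6 F X 0.2 Y 0.0 Z -1.9 tilt X -2.98 Y 2.28 t 25.50 gap 8.6
scene zmin 68.8 zmax 583.7
top zmin 91.2 zmax 612.2
499 41 X 348.3 Y -341.1 -313.1 slope deg 35.5
511 42 X 346.6 Y -339.7 -314.1 slope deg 35.2
571 366 X 353.1 Y -414.5 -298.9 slope deg 16.8
583 400 X 356.4 Y -415.3 -305.7 slope deg 8.5
595 498 X 360.3 Y -405.7 -328.7 slope deg 25.6
607 87 X 374.1 Y -360.5 -257.0 slope deg 22.8
```

View pics/k2.png

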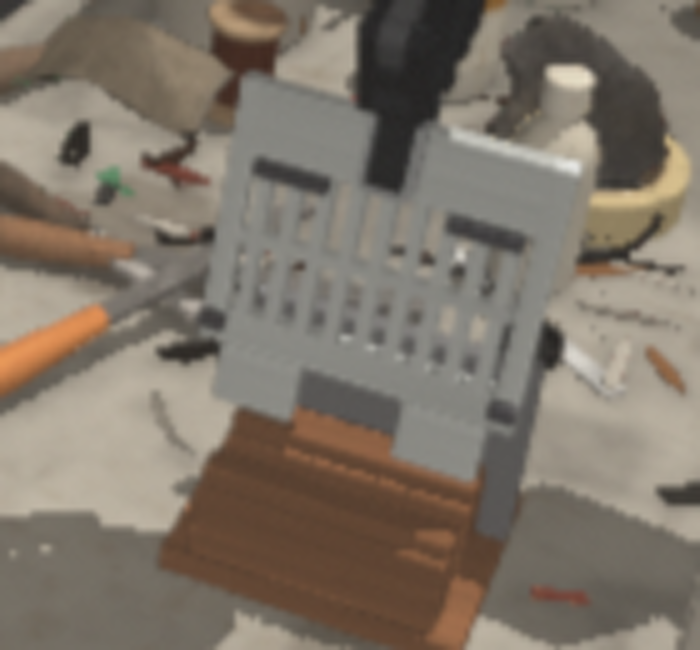

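```bash
sed -i 's/&(Z>57)/\&(Z>57)\&(Z<300)/' rk.py; python3 -m pendant '[-2.5,-3,0,0,5,0,0,0,0,5]' >/dev/null; python3 rk.py 1
```

```text
TCP X 358.4 Y -342.6 z 191.3 yaw 100.6 F X -0.4 Y 0.5 Z -2.8 tilt X -2.81 Y 2.06 t 25.82 gap 9.1
scene zmin 57.5 zmax 226.0
69 93 X 346.6 Y -396.9 -288.8 slope deg -0.5
81 178 X 347.1 Y -397.6 -288.3 slope deg -0.6
93 217 X 347.8 Y -407.8 -283.5 slope deg -0.5
105 340 X 348.5 Y -407.8 -281.0 slope deg -0.9
117 265 X 349.7 Y -408.4 -279.3 slope deg -0.5
129 237 X 350.4 Y -408.4 -279.8 slope deg -0.4
141 258 X 351.0 Y -408.8 -279.6 slope deg -0.2
153 313 X 351.7 Y -409.1 -280.6 slope deg -0.4
165 249 X 352.4 Y -409.6 -280.5 slope deg -0.1
177 174 X 352.7 Y -409.8 -281.2 slope deg -0.5
189 336 X 353.1 Y -410.2 -281.5 slope deg -0.5
201 350 X 353.9 Y -410.4 -281.4 slope deg -0.5
213 349 X 355.2 Y -409.8 -281.7 slope deg -0.5
top zmin 117.8 zmax 245.6
213 117 X 359.0 Y -346.3 -278.1 slope deg -1.2
```

```bash
python3 -m pendant '[-1.2,1.3,-5,-0.006,5,0,0,-8,0,5,0,0,-5,0,5]' >/dev/null; python3 rk.py; python3 -m pendant '[0,0,-3,0,5]' >/dev/null; python3 rk.py
```

```text
TCP X 358.6 Y -342.0 z 174.4 yaw 100.2 F X 0.1 Y 0.8 Z -3.2 tilt X -2.60 Y 1.90 t 26.17 gap 9.1
TCP X 358.3 Y -341.7 z 170.3 yaw 100.2 F X -0.6 Y 0.0 Z -2.3 tilt X -2.63 Y 1.94 t 26.25 gap 9.1
```

```bash
python3 -m pendant '[-1.2,0,-4,0,5,0,0,-6,0,5]' >/dev/null; python3 rk.py; python3 -m pendant '[-0.3,0,-5,0,5,0,0,-5,0,5]' >/dev/null; python3 rk.py 1
```

```text
TCP X 357.0 Y -341.3 z 159.2 yaw 100.2 F X 0.3 Y 0.2 Z -2.3 tilt X -2.64 Y 1.95 t 26.42 gap 8.8
TCP X 356.4 Y -340.9 z 147.6 yaw 100.2 F X 0.5 Y 0.3 Z -1.8 tilt X -2.67 Y 1.99 t 26.58 gap 9.0
scene zmin 57.0 zmax 276.2
57 275 X 346.3 Y -404.2 -278.9 slope deg 0.1
69 317 X 347.8 Y -406.6 -277.5 slope deg -0.2
81 214 X 348.4 Y -407.0 -278.4 slope deg 0.2
93 218 X 349.1 Y -407.2 -278.0 slope deg 0.4
105 326 X 349.5 Y -407.5 -278.4 slope deg 0.2
117 225 X 350.3 Y -407.7 -278.5 slope deg -0.1
129 197 X 351.0 Y -407.7 -278.3 slope deg 0.2
141 245 X 350.9 Y -408.5 -279.2 slope deg 0.1
153 318 X 351.5 Y -408.4 -279.9 slope deg -0.0
165 385 X 352.8 Y -408.9 -280.0 slope deg -0.7
177 65 X 355.3 Y -377.4 -280.1 slope deg 0.4
top zmin 72.4 zmax 200.2
168 107 X 356.6 Y -340.7 -276.4 slope deg -0.2
```

```bash
python3 -m pendant '[0,1,-6,0,5,0,0,-5,0,5]' >/dev/null; python3 rk.py; for i in 1 2 3; do python3 -m pendant '[0,0,-2,0,5]' >/dev/null; python3 rk.py; done
```

```text
TCP X 356.7 Y -340.0 z 136.2 yaw 100.2 F X 0.0 Y 0.1 Z -3.4 tilt X -2.67 Y 1.99 t 26.85 gap 9.4
TCP X 356.6 Y -339.8 z 133.4 yaw 100.2 F X 0.2 Y -1.1 Z -2.9 tilt X -2.69 Y 2.01 t 26.93 gap 8.9
TCP X 356.7 Y -339.6 z 131.3 yaw 100.2 F X -0.8 Y 10.2 Z 24.6 tilt X -2.68 Y 2.02 t 27.02 gap 9.0
TCP X 357.5 Y -339.8 z 131.3 yaw 100.2 F X -1.8 Y 9.9 Z 27.9 tilt X -2.60 Y 1.99 t 27.10 gap 9.0
```

```bash
python3 -m pendant '[-1.5,-0.3,0.5,0,5]' >/dev/null; python3 rk.py; for i in 1 2 3 4; do python3 -m pendant '[-2.4,-0.4,0,0,5]' >/dev/null; python3 rk.py; done
```

```text
TCP X 356.5 Y -340.0 z 132.5 yaw 100.3 F X 0.2 Y 0.3 Z -2.5 tilt X -2.55 Y 1.96 t 27.18 gap 8.9
TCP X 354.5 Y -340.2 z 133.1 yaw 100.3 F X 0.7 Y 0.4 Z -2.3 tilt X -2.49 Y 1.91 t 27.27 gap 9.2
TCP X 352.7 Y -340.3 z 133.4 yaw 100.3 F X 3.9 Y -0.2 Z -4.6 tilt X -2.40 Y 1.88 t 27.35 gap 9.2
TCP X 351.1 Y -340.3 z 133.5 yaw 100.3 F X 8.0 Y -0.1 Z -5.9 tilt X -2.25 Y 1.85 t 27.43 gap 8.9
TCP X 350.1 Y -340.3 z 133.6 yaw 100.3 F X 9.2 Y 0.9 Z -5.6 tilt X -2.03 Y 1.84 t 27.52 gap 9.4
```

```bash
for i in 1 2; do python3 -m pendant '[-2.6,-0.5,0,0,5,-2.6,-0.5,0,0,5,-2.6,-0.5,0,0,5,-2.6,-0.5,0,0,5]' >/dev/null; python3 rk.py; done
```

```text
TCP X 346.7 Y -340.3 z 133.9 yaw 100.4 F X 12.0 Y 0.2 Z -8.9 tilt X -0.95 Y 1.73 t 27.85 gap 8.7
TCP X 344.9 Y -340.2 z 133.9 yaw 100.4 F X 12.5 Y -0.1 Z -8.5 tilt X 0.31 Y 1.61 t 28.18 gap 9.1
```

```bash
python3 -m pendant '[2.5,0.4,0,0,5,2,0.4,0,0,5,0.5,0,0,0,5]' >/dev/null; python3 rk.py 1
```

```text
TCP X 350.1 Y -339.9 z 133.3 yaw 100.4 F X -0.6 Y 0.0 Z -1.6 tilt X 0.39 Y 1.63 t 28.43 gap 9.4
scene zmin 57.0 zmax 264.4
57 275 X 346.7 Y -405.9 -277.0 slope deg -0.1
69 195 X 346.3 Y -406.4 -277.9 slope deg 0.2
81 205 X 346.0 Y -406.4 -277.2 slope deg 0.0
93 309 X 345.9 Y -406.5 -278.0 slope deg -0.1
105 219 X 345.8 Y -406.8 -278.7 slope deg 0.0
117 140 X 345.4 Y -407.3 -277.9 slope deg -0.5
129 277 X 345.0 Y -407.2 -278.4 slope deg -0.4
141 300 X 344.8 Y -407.7 -279.5 slope deg -0.3
153 366 X 345.5 Y -407.4 -278.6 slope deg -0.4
top zmin 59.1 zmax 265.0
155 106 X 348.9 Y -338.5 -275.5 slope deg 0.4
```

```bash
python3 -m pendant '[0,0,-1.5,0,5]' >/dev/null; python3 rk.py; python3 -m pendant '[0,0,-1,0,5]' >/dev/null; python3 rk.py; python3 -m pendant '[0,0,0,0,12]' 20 >/dev/null; python3 rk.py;  python3 -m pendant '[0,0,0,0,14]' >/dev/null; python3 rk.py 1
```

```text
TCP X 349.7 Y -340.2 z 131.9 yaw 100.4 F X -0.1 Y 0.2 Z -1.7 tilt X 0.35 Y 1.62 t 28.62 gap 8.9
TCP X 349.8 Y -340.2 z 131.5 yaw 100.4 F X -0.0 Y 5.4 Z 11.0 tilt X 0.36 Y 1.63 t 28.70 gap 9.3
TCP X 349.8 Y -340.4 z 131.8 yaw 100.4 F X -0.6 Y 0.4 Z 0.2 tilt X 0.37 Y 1.60 t 28.78 gap 12.1
TCP X 349.8 Y -340.7 z 132.1 yaw 100.4 F X -0.4 Y -0.1 Z -0.5 tilt X 0.38 Y 1.57 t 28.87 gap 14.2
scene zmin 57.1 zmax 263.2
57 216 X 346.6 Y -405.4 -277.3 slope deg 0.4
69 201 X 346.6 Y -405.6 -275.7 slope deg 0.2
81 221 X 346.0 Y -405.4 -276.8 slope deg -0.1
93 292 X 346.4 Y -405.4 -276.2 slope deg 0.1
105 221 X 346.6 Y -405.4 -276.7 slope deg 0.2
117 129 X 346.4 Y -405.5 -276.1 slope deg 0.1
129 292 X 345.9 Y -405.2 -276.1 slope deg -0.2
141 300 X 345.8 Y -405.2 -276.8 slope deg 0.1
153 305 X 347.0 Y -405.3 -276.7 slope deg -0.1
top zmin 57.5 zmax 265.8
153 120 X 350.0 Y -339.7 -272.5 slope deg 0.3
```

```bash
python3 -m pendant '[0,0,0,0,30,0,0,0,0,45,0,0,0,0,50,0,0,10,0,50,0,0,25,0,50,0,0,30,0,50,0,0,30,0,50]' >/dev/null; python3 rk.py; python3 -m pendant '[-3,4,25,0,50,-5,15,20,0,50,-5,30,10,0,50,-5,35,0,0,50,-5,35,0,0,50,-5,30,0,0,50,0,10,0,0,50,0,0,0,0,50]' >/dev/null; python3 rk.py 1; python3 -c "
from h import *
s=snap('scene'); cv2.imwrite('pics/z1.png',cv2.resize(s['frame'][100:330,200:500],None,fx=2.6,fy=2.6,interpolation=cv2.INTER_CUBIC)); s=snap('top'); crop(s,160,130,480,270,2.5,'z2.png')"
```

```text
TCP X 345.6 Y -336.0 z 223.0 yaw 100.4 F X 0.6 Y -0.3 Z -0.3 tilt X -0.22 Y 2.27 t 29.55 gap 50.2
TCP X 347.3 Y -171.8 z 297.8 yaw 100.2 F X 0.7 Y -0.5 Z -0.1 tilt X 0.69 Y 1.45 t 30.22 gap 50.2
scene zmin 57.0 zmax 161.8
57 219 X 346.1 Y -405.4 -277.3 slope deg 0.7
69 202 X 346.4 Y -405.5 -276.2 slope deg -0.0
81 230 X 346.0 Y -405.6 -277.4 slope deg 0.2
93 276 X 346.5 Y -405.4 -276.5 slope deg 0.5
105 226 X 346.4 Y -405.2 -276.2 slope deg 0.1
117 145 X 345.9 Y -405.6 -276.0 slope deg -0.2
129 335 X 345.7 Y -405.2 -276.9 slope deg -0.2
141 349 X 345.7 Y -405.1 -277.0 slope deg 0.0
153 371 X 346.6 Y -405.2 -276.8 slope deg 0.1Traceback (most recent call last):
  File "rk.py", line 12, in <module>
    zt=Z[m].max() if m.any() else 0; print(n,"zmin %.1f zmax %.1f"%(Z[m].min(),zt))
                                                                    ~~~~~~~~^^
    return umr_minimum(a, axis, None, out, keepdims, initial, where)
ValueError: zero-size array to reduction operation minimum which has no identity
```

View pics/z1.png

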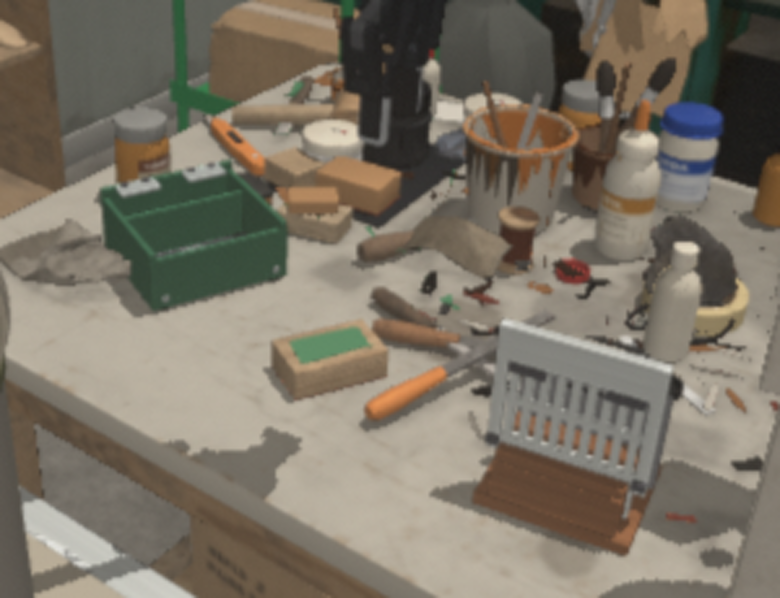

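View pics/z2.png

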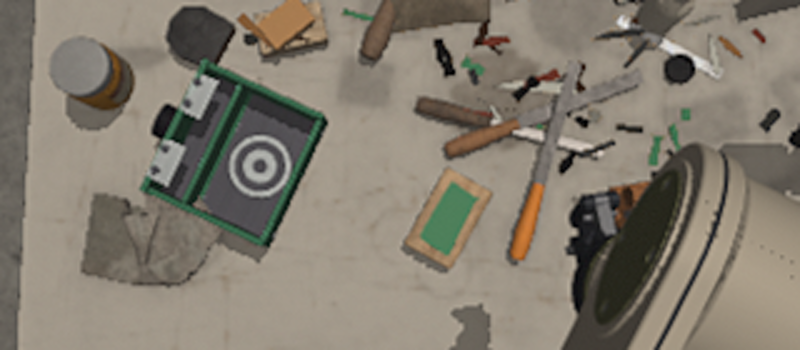

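```bash
python3 -c "
from bench import job
print(job.hand_in())"
```

```text
the job is handed in; nothing more can be done
None
```

I did the job in the order asked and handed it in at about 30 s; no verdict came back.

**What I did**
- I took the sanding block off the grating and set it flat on the bare bench at about x = 0.43, y = -0.02 m.
- I tipped the grating back until it stood in the rear groove, leaning about 5°.
- The tool only points down, so the fingertips could not reach fully under the ledge. I pressed the lower front corner with the sides of both fingers and lifted it by friction.
- I pinched the grating by its top edge, lifted it out past the keepers and lowered it into the rack's empty slot.
- The tool had drifted a few degrees off vertical. I corrected this by clamping the box's front wall and pushing against it, and once more by pushing the held grating against the slot wall. Measured forces there stayed under about 30 N.

**Last checks, with the gripper clear**
- **Upright:** the grating stands within about 0.5° of vertical.
- **Square:** it lines up with the slot to within about 0.5°.
- **Centred:** it is within about 1 mm of the slot's middle along and across, by the side camera. The side and top cameras disagree by 2–4 mm in absolute position, so I compared grating and rack within one camera's view.
- **Fully home:** its top is at about 161 mm; 160 mm is expected when it sits on the slot floor.
- **Other objects:** by eye, the jar and heel are where they started and the block lies flat. The grey plate was still in its slot when last seen, just before release; the standing grating and the arm hid it in the final views.
- **Check that failed:** the final top-camera measurement of the grating did not run because the arm blocked the view. The side camera covered it.

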